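# Fetch the drilled plates from behind the carton and lock them on the pin fixture

### The job

Lift the carton that stands in front of the parts bay onto the black rubber mat, then draw the tray out by its orange lug until all the plates in it are clear of the shelf, thread every plate over both pins of the blue fixture so that they lie flat in a stack on its seat, and then swing the red keeper bar fully home into its yellow catch. Finally tidy up: push the emptied tray all the way back under the shelf and stand the carton upright between the cheeks in front of it again. Leave the wrench and the tube offcut where they are.

Things in the scene. Friction and masses are not known exactly. Their poses are not given: they have to be found in the camera images.
- rack: Low dark steel parts bay fixed to the bench, on either side. Origin on the bench (z 0), mid-bay, right below the front edge of its shelf; +x into the bay, y across; yaw up to 0.1 rad. Clear width 166 mm between side walls 6 mm thick, 45 mm high under the shelf, running on in front as cheeks 25 mm high to x -140. Back wall face at x 166 mm. No floor: tray and carton stand on the bench.
- shelf (a point): Middle of the front edge of the bay's grey shelf, on its top, 50 mm above the bench; axes as the rack's. The shelf (5 mm thick) covers x 0 to 172 mm. Three screw bins are fixed on it from x 97 mm back, 87 mm high above the bench.
- tray: Loose shallow aluminium tray, 156 (x) x 150 (y) x 18 mm high, walls and floor 4 mm, 0.25 kg, with drilled plates lying in two rows at x -31 and +31 mm, two to a row at y -36 and +36. Origin: centre of its underside, z 0. It starts under the shelf, origin about rack x 80 mm, axes as the rack's; it slides on the bench if not pressed down.
- lug (a point): Top of the orange upright lug on the tray's front wall, at the place to pinch it (across y, from above), tray x -102 mm, z 38 mm. The lug spans x -78 to -114 mm, is 12 mm thick in y and 38 mm tall down to the bench; pinched nearer the tray, the fingers would meet the shelf edge when the tray is home.
- carton: Loose cardboard carton, 84 (x) x 56 (y) x 60 mm high, 0.25 to 0.5 kg, yellow tape on top. Origin: centre of its underside. It starts standing between the low cheeks close in front of the lug, origin about rack x -94 mm. Grasp it from above across its 56 mm side.
- mat: Black rubber mat fixed on the bench, 120 x 120 x 3 mm, between rack and fixture, where the carton is set aside meanwhile. Origin: centre of its underside.
- fixture: Blue pin fixture fixed to the bench, on either side, yaw up to 0.2 rad. Origin on the bench; base plate 100 (x) x 170 (y) x 12 mm, centred at x -70 mm. On it a steel seat 24 (x) x 64 (y) mm, top 22 mm above the bench, and two upright pins of 8 mm diameter, tops 66 mm above the bench (last 6 mm tapered). Yellow catch at y -70 mm, up to 88 mm high.
- seat (a point): Point on the top of the seat, midway between the two pins, 22 mm above the bench; axes as the fixture's: pins at y +19 and -19 mm, rising 44 mm above it.
- keeper (a joint): Angle (rad) of the red keeper bar about its upright pivot: 0 = closed, at its stop in the catch, along the fixture's y above both pins; grows to 2.0 as it swings open, counter-clockwise from above; starts at 1.35 to 1.9, pointing about along the fixture's +x. Swings level, 73 to 81 mm above the bench, stays where it is left (about 1 N at the knob).
- keeper_knob (a point): Centre of the top of the black round knob (14 mm diameter, 30 mm tall, top 111 mm above the bench) on the keeper bar, 118 mm from its pivot. Pinch it from above and follow the arc, or push it.
- keeper_hinge (a point): Point on the keeper's pivot axis, 73 mm above the bench, 70 mm from the seat along the fixture's +y; pivot radius 11 mm. Its axes turn with the bar. At keeper angle a the knob lies from here in the direction (sin a, -cos a) of the fixture's x and y axes.
- wrench: Bystander: steel wrench, 160 mm long along x, lying on the bench beyond the mat. Origin: mid-length, on its underside. Leave alone.
- offcut: Bystander: dark tube offcut, 36 mm diameter, 50 mm high, standing on the bench before the mat. Origin: centre of its underside. Leave alone.
- plate1: Loose flat steel plate, 30 (x) x 60 (y) x 8 mm thick, 0.09 kg, two 11 mm round holes through it at y +19 and -19 mm. All alike; either face or end will do. Origin: centre of its underside, z through the thickness. Starts flat on the tray floor, origin 4 mm above the bench. Pinch it across its 30 mm width at the middle. Two to four plates are present; absent ones read None.
- plate2: Loose flat steel plate, 30 (x) x 60 (y) x 8 mm thick, 0.09 kg, two 11 mm round holes through it at y +19 and -19 mm. All alike; either face or end will do. Origin: centre of its underside, z through the thickness. Starts flat on the tray floor, origin 4 mm above the bench. Pinch it across its 30 mm width at the middle. Two to four plates are present; absent ones read None.
- plate3: Loose flat steel plate, 30 (x) x 60 (y) x 8 mm thick, 0.09 kg, two 11 mm round holes through it at y +19 and -19 mm. All alike; either face or end will do. Origin: centre of its underside, z through the thickness. Starts flat on the tray floor, origin 4 mm above the bench. Pinch it across its 30 mm width at the middle. Two to four plates are present; absent ones read None.
- plate4: Loose flat steel plate, 30 (x) x 60 (y) x 8 mm thick, 0.09 kg, two 11 mm round holes through it at y +19 and -19 mm. All alike; either face or end will do. Origin: centre of its underside, z through the thickness. Starts flat on the tray floor, origin 4 mm above the bench. Pinch it across its 30 mm width at the middle. Two to four plates are present; absent ones read None.
Things that resemble listed ones, but are neither listed nor needed, are in the scene too. Several things have the shape of the carton; the one meant has the colours described above.

How it is judged:
By the outcome, as a careful person would: the job done as asked, in the order asked, and still so for the second after the job is handed in, with the robot touching nothing.
Of plate1, plate2, plate3, plate4 only 2 to 4 are there at a start; the rules pass over those that are not, and their reading is None.
At some moment in a run one of carton may be knocked a few centimetres aside while the robot is not near it.
Once in a run the grip may slacken for a moment while it holds something.
It also fails if it takes over 210 s, if anything falls off the work surface, if the arm or the gripper's body presses on something with over 40 N, if the wrist force passes 120 N, or if a joint passes its speed limit or range.

### The arm

A 6-joint arm with a two-finger parallel gripper is mounted at the origin on the work surface. World frame = base frame: x ahead of the robot, y to its left, z up, the work surface at z = 0. Lengths are in m, angles in degrees, forces in N, time in s.
With the tool pointing down it reaches from about 0.35 to 0.975 m from the base axis. Payload 17.4 kg.
Tool frame: the origin (TCP) lies on the mounting face of the last link; the fingertips stand 173 mm ahead of it and the grasp point (between the pads) lies 155 mm ahead of it; z points along the fingers, y is the direction in which the jaws open and shut (so a half turn about z gives the same grasp; the last joint's range is limited). The gripper opens to 85 mm and grips with 20 to 120 N. Pads are 22 mm wide; open, the fingers measure 114 mm over their backs; the gripper's body (76 mm by 85 mm) begins 54 mm behind the grasp point. The pads swing forward as they close: fully open they stand 13 mm farther back than shut.
Start: joints at [72.433, 6.646, 82.598, -0, 90.757, -2.166], TCP at [0.179, 0.651, 0.405] pointing down, gripper open.
Joint ranges: [-162.19, 162.19], [-47.58, 125.68], [4.15, 143.07], [-65.23, 245.23], [0.69, 171.88], [-170.13, 170.13]. Speed limits (degrees/s): [108.29, 108.29, 127.2, 180, 180, 180].

### API

Orientations are given as a 3x3 rotation matrix whose columns are the frame's x, y, z axes.
In Python, from station import robot gives the robot as it stands.
- The arm moves only by the tool arm_command, never from a script. Its argument "commands" is a list that holds one entry, the list of rows, each a list of 5 numbers: the finger opening in m, from 0 to 0.0854, then the shift along the tool's x, y, z in m, then the turn about the tool's z in rad. In form: [[[grip, tx, ty, tz, turn], ...]]. A call has 1 to 10 rows; each row is the pose to reach, as a shift and turn from the pose commanded when the call began, along the tool's axes at that moment; what a row does not reach only later rows make up. A row lasts 1/8 s, in which the tool goes at most 62.5 mm and 10.7 degrees, less where a joint would pass 70% of its speed; a pose out of reach is approached as far as the arm can. A call with a gripper value outside its range is refused whole. The fingers move at their own pace and stop on an object; "newtons" is the grip in N (left out, the last holds). Time passes only in rows, so rows that repeat a pose let the fingers close. It gives the time, the measured TCP pose, the force and the opening at its end, in the units of the state.
- robot.get_obs(): the state, without advancing time (a new reading comes with each control period).
- robot.read_camera(name): name is "scene" or "top"; returns the picture (384x512x3 uint8, red, green, blue); there is no depth.
- robot.camera_params(name): a dict with "mtx" (3x3 intrinsics, pixels), "k1" (the pictures are not rectified: a ray, as slopes to the right and down, at radius r is drawn at 1 + k1 r^2 times it, then the intrinsics apply), "extrinsics" (4x4, takes a point from camera to world coordinates). Camera axes: x right, y up, looking along -z (the intrinsics and any distortion apply to the point x, -y, -z); pixel columns grow to the right and rows downward; lengths in m; the calibration is good to about 2 mm. A picture is of the moment at which its call begins. camera_params takes no time and is no camera call.
- robot.sign_off(): hands the job in, once; it reports no verdict.
Trained networks look in the newest picture that a camera, given by its name, has taken for a name from the list of things; names that differ only in an ending like _2 or _b are one class to them, and where a whole thing is asked for, a point or a joint stands for the part that bears it (a point fixed in the world has none). Each returns a list of dicts, best first, with "score" (0 to 1); they miss things now and then, are a little off and sometimes report something else, mostly with a low value. They report only what shows in the picture. A call takes as long as a camera call. They do not tell look-alikes from the thing itself.
- robot.search_frame(camera, query): "at" ([x, y, z] in m, in the coordinates of the camera as it stood for that picture, good to about 4 mm: the middle of the surface that is visible of it).
- robot.masks_of(camera, query): "region" (384x512 bool, what is visible of it).
- robot.spot_point(camera, query): "at" ([x, y, z] in m, in the coordinates of the camera as it stood for that picture, good to about 4 mm: a listed point, or the origin of a listed thing).
The state is a dict: "time_s": time; "q": joint angles; "joint_velocities": joint speeds; "tau": joint torques, N m; "ee_pos": TCP position; "tool_rot": TCP orientation; "wrist_force": force on the tool from outside, world axes, zero at the start; "ft_torque": the same for the moment, N m; "gripper_width": finger opening in m.
Only numpy, scipy, OpenCV 4.12 (cv2) and the standard library are available. Lean on these libraries where they do the work, as an engineer would, in place of code of your own. Each camera call takes 0.05 s, during which the arm holds its last target. There are 200 camera calls.

## Working session

There is one attempt and no reset: what is moved stays moved. The work goes in short steps, Python scripts to look and compute and a tool call to move; the robot and the scene stay as the last step left them, time stands still between calls to the robot, and variables do not carry over. Pictures are saved under pics/ and viewed, about 12 in all and at most 16, crops included, and the job is handed in when it is done.

Besides the shell and the picture viewer there is one more tool, called after ">>>" as a command line: name --argument value ..., lists and objects as JSON in quotes. arm_command: Moves the arm, as the interface text tells. Its arguments: {"type":"object","properties":{"commands":{"type":"array"},"newtons":{"type":"number"}},"required":["commands"]}

```bash
ls; mkdir -p pics; cat > h.py <<'E'
import numpy as np, cv2
from station import robot
def save(cam,name,crop=None,s=1):
    im=robot.read_camera(cam)[:,:,::-1]
    if crop: a,b,c,d=crop; im=im[b:d,a:c]
    cv2.imwrite('pics/'+name+'.png',cv2.resize(im,None,fx=s,fy=s,interpolation=cv2.INTER_CUBIC))
def P(cam): return robot.camera_params(cam)
def w(cam,at): return (P(cam)['extrinsics']@np.r_[at,1])[:3]
def pix(cam,p):
    c=P(cam); q=np.linalg.inv(c['extrinsics'])@np.r_[p,1]; u=np.array([q[0]/-q[2],-q[1]/-q[2]])
    u=u*(1+c['k1']*(u@u)); return (c['mtx']@np.r_[u,1])[:2]
def ray(cam,uv,z):
    c=P(cam); m=c['mtx']; K=np.array(m,float)
    d=np.array([c['k1'],0,0,0,0.]); u=cv2.undistortPoints(np.array([[uv]],float),K,d)[0,0]
    E=c['extrinsics']; v=E[:3,:3]@np.array([u[0],-u[1],-1]); o=E[:3,3]; return o+v*(z-o[2])/v[2]
def spot(cam,*qs,f='spot_point'):
    for q in qs:
        for r in getattr(robot,f)(cam,q)[:4]:
            p=w(cam,r['at']); print(cam,q,round(r['score'],2),p.round(4),'px',pix(cam,p).round(0))
def delta(p,yaw=None,z=None):
    """world target of grasp point -> tool-frame shift; yaw = desired direction of jaw axis (rad)"""
    o=robot.get_obs(); R=np.array(o['tool_rot']); g=np.array(o['ee_pos'])+R@[0,0,.155]
    d=R.T@(np.array(p)-g); t=0
    if yaw is not None:
        j=R.T@[np.cos(yaw),np.sin(yaw),0]; t=-np.arctan2(j[0],j[1]); t=(t+np.pi/2)%np.pi-np.pi/2
    print('g',g.round(4),'jaw',np.arctan2(R[1,1],R[0,1]).round(4),'q6',round(o['q'][5],1),'-> shift',d.round(4),'turn',round(t,4),'t',round(o['time_s'],2))
E
python3 - <<'E'
from h import *
save('scene','s1',s=1.5);save('top','t1',s=1.5)
for c in('scene','top'):
    p=P(c);print(c,p['extrinsics'].round(3),p['mtx'].round(1),p['k1'])
print(robot.get_obs())
E
```

```text
pics
scene [[-0.683 -0.546  0.485  1.028]
 [ 0.73  -0.499  0.467  0.466]
 [-0.013  0.673  0.74   0.818]
 [ 0.     0.     0.     1.   ]] [[397.3   0.  263. ]
 [  0.  397.3 192.6]
 [  0.    0.    1. ]] -0.004180477102274167
top [[-0.002  0.986 -0.169  0.337]
 [-1.    -0.005 -0.014 -0.007]
 [-0.015  0.169  0.986  1.27 ]
 [ 0.     0.     0.     1.   ]] [[450.    0.  243.4]
 [  0.  450.  192.3]
 [  0.    0.    1. ]] 0.012507904180662827
{'time_s': 0.1, 'q': array([ 7.24315012e+01,  6.67095802e+00,  8.26326612e+01, -4.66318965e-04,
        9.07575234e+01, -2.16721369e+00]), 'joint_velocities': array([-0.09174265, -0.13369891, -0.15119732,  0.12046784,  0.1240887 ,
       -0.04612058]), 'tau': array([ 3.79512450e-03, -7.33659482e+01, -6.33788180e+01,  4.55444621e-06,
        5.16452754e-03,  1.66458437e-05]), 'ee_pos': array([0.17929178, 0.65075643, 0.40403278]), 'tool_rot': array([[-9.64089415e-01,  2.65577674e-01, -3.14352942e-04],
       [ 2.65577858e-01,  9.64088876e-01, -1.01982076e-03],
       [ 3.22225496e-05, -1.06668358e-03, -9.99999431e-01]]), 'wrist_force': array([ 0.00839787, -0.19258313, -0.6811435 ]), 'ft_torque': array([ 0.00748929, -0.01184876,  0.01681637]), 'gripper_width': 0.08540648818171455}
```

View pics/s1.png

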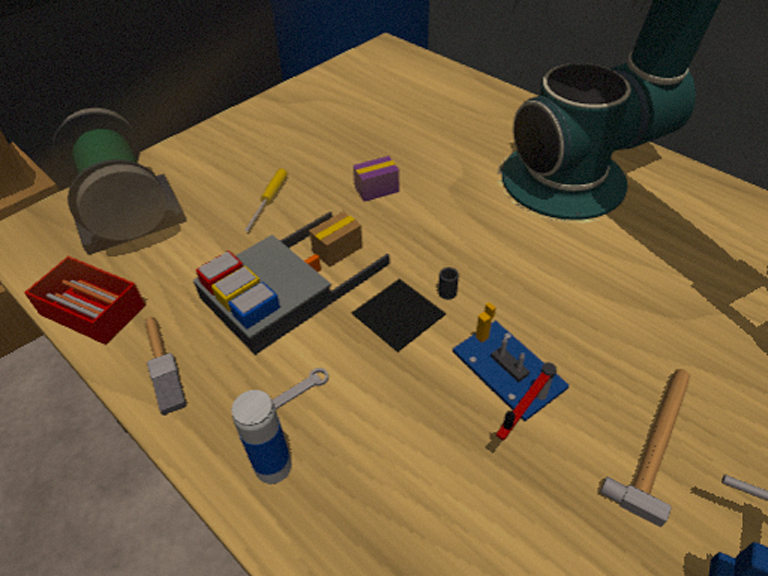

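View pics/t1.png

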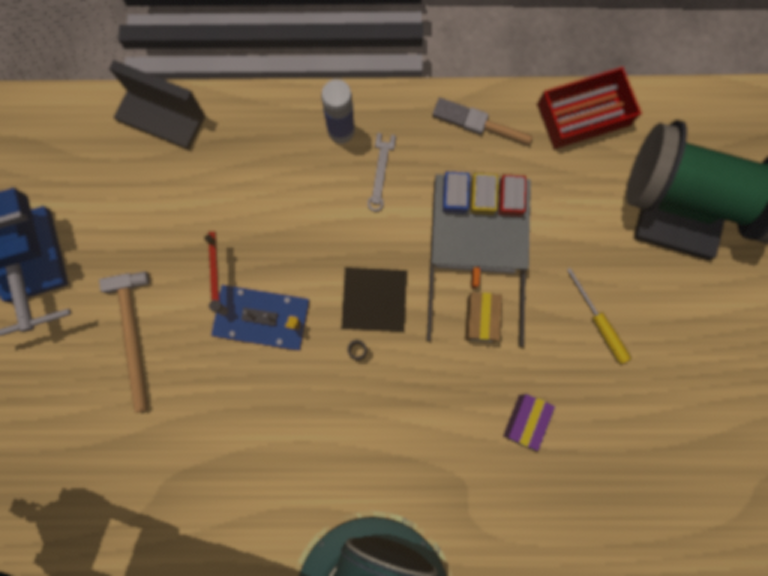

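```bash
python3 - <<'E'
from h import *
for c in('top','scene'):
    spot(c,'rack','shelf','tray','lug','carton','mat','fixture','seat','keeper_knob','keeper_hinge','wrench','offcut')
print(robot.get_obs()['time_s'])
E
```

```text
top rack 0.98 [ 5.872e-01 -1.996e-01  1.000e-04] px [317. 181.]
top shelf 0.63 [ 0.5883 -0.1992  0.0533] px [320. 176.]
top shelf 0.54 [ 0.5649 -0.1965  0.0402] px [318. 186.]
top shelf 0.36 [ 5.36e-01 -1.10e-03 -2.00e-04] px [248. 199.]
top tray 0.46 [0.6284 0.2908 0.1064] px [138. 159.]
top tray 0.35 [ 0.5367 -0.0028  0.0021] px [248. 198.]
top lug 0.78 [ 0.5664 -0.1962  0.0417] px [318. 185.]
top carton 0.69 [ 0.3078 -0.2802 -0.0006] px [349. 280.]
top carton 0.6 [ 0.4935 -0.2036  0.0005] px [319. 213.]
top mat 0.62 [ 0.535  -0.0024  0.0039] px [248. 199.]
top fixture 0.69 [ 5.699e-01  1.987e-01 -4.000e-04] px [178. 187.]
top seat 0.97 [0.5    0.2112 0.0219] px [172. 210.]
top seat 0.68 [0.5134 0.2791 0.0703] px [144. 203.]
top keeper_knob 0.59 [0.6267 0.2912 0.1068] px [138. 159.]
top keeper_hinge 0.7 [0.5129 0.2812 0.0686] px [143. 203.]
top keeper_hinge 0.67 [0.4966 0.2072 0.0213] px [173. 212.]
top wrench 0.74 [ 7.874e-01 -2.260e-02  5.000e-04] px [255. 114.]
top wrench 0.66 [ 0.5632 -0.1936  0.0394] px [317. 186.]
top offcut 0.66 [ 0.433   0.0285 -0.0027] px [238. 235.]
top offcut 0.44 [ 0.5868 -0.1991  0.0033] px [317. 180.]
scene rack 0.64 [ 5.852e-01 -1.991e-01 -3.000e-04] px [202. 184.]
scene shelf 0.89 [ 0.5852 -0.1964  0.0495] px [201. 172.]
scene carton 0.72 [ 0.4945 -0.2072  0.0039] px [224. 166.]
scene carton 0.62 [ 0.3034 -0.2828 -0.002 ] px [250. 126.]
scene mat 0.78 [ 0.5296 -0.0027  0.0009] px [266. 209.]
scene fixture 0.91 [0.5632 0.1984 0.0031] px [318. 259.]
scene fixture 0.41 [ 5.314e-01 -2.900e-03  2.000e-04] px [266. 209.]
scene seat 0.61 [0.4954 0.2095 0.0193] px [340. 241.]
scene keeper_knob 0.74 [0.6242 0.2888 0.1082] px [340. 276.]
scene keeper_hinge 0.93 [0.5132 0.2783 0.0762] px [364. 248.]
scene keeper_hinge 0.48 [ 0.4941 -0.2053  0.0038] px [224. 166.]
scene wrench 0.84 [ 0.7842 -0.0163 -0.0026] px [190. 267.]
scene offcut 0.83 [0.4307 0.027  0.0025] px [298. 194.]
1.3
```

Carton look-alikes are the brown carton with yellow tape between the cheeks (top px 323,211) and the purple one with tape (top px 353,281). I choose the brown one. The next crop checks this, and I'll measure the yaws from masks.

```bash
cat > m.py <<'E'
from h import *
def rect(cam,mask,z):
    ys,xs=np.nonzero(mask); pts=np.array([ray(cam,(x,y),z)[:2] for x,y in zip(xs,ys)],np.float32)
    return cv2.minAreaRect(pts*1000)
E
python3 - <<'E'
from m import *
im=robot.read_camera('top'); hsv=cv2.cvtColor(im,cv2.COLOR_RGB2HSV)
box=lambda m,a,b,c,d:(lambda k:(k.__setitem__((slice(b,d),slice(a,c)),m[b:d,a:c]),k)[1])(np.zeros_like(m))
blue=box((hsv[...,0]>100)&(hsv[...,0]<130)&(hsv[...,1]>120),130,180,215,240)
print('blue',blue.sum(),rect('top',blue,.012))
s=[r for r in robot.masks_of('top','carton')]
for r in s: print('carton',r['score'],r['region'].sum(),rect('top',r['region'],.06))
for r in robot.masks_of('top','rack')[:2]:
    m=r['region'];ys,xs=np.nonzero(m);print('rack',r['score'],m.sum(),xs.min(),xs.max(),ys.min(),ys.max())
dark=im.max(2)<75
for nm,(a,b) in dict(L=(276,296),R=(340,356)).items():
    L=[]
    for y in range(188,224):
        xs=a+np.nonzero(dark[y,a:b])[0]
        if len(xs)>1: L.append(ray('top',(xs.mean(),y),.025)[:2])
    L=np.array(L); print(nm,len(L),L[0],L[-1],cv2.fitLine(L.astype(np.float32),cv2.DIST_HUBER,0,.001,.001).ravel())
a=cv2.resize(im[165:245,270:370,::-1],None,fx=6,fy=6,interpolation=cv2.INTER_CUBIC)
cv2.imwrite('pics/c1.png',a)
E
```

```text
blue 939 ((498.6256408691406, 209.62562561035156), (158.5072021484375, 88.4231948852539), 80.19725799560547)
carton 0.81 772 ((307.55096435546875, -274.28326416015625), (64.1941909790039, 86.11656188964844), 64.9569091796875)
carton 0.56 762 ((491.2003173828125, -201.0345916748047), (62.58347702026367, 90.31027221679688), 85.09538269042969)
rack 0.71 4484 285 353 114 230Traceback (most recent call last):
  File "<stdin>", line 16, in <module>
IndexError: index 0 is out of bounds for axis 0 with size 0
```

```bash
python3 - <<'E'
from m import *
im=robot.read_camera('top')
r=robot.masks_of('top','rack')[0]['region']
for nm,(a,b) in dict(L=(280,300),R=(338,358)).items():
    L=[]
    for y in range(190,226):
        row=im[y,a:b].max(1).astype(float); wt=np.clip(row.max()*.6-row,0,None)
        if wt.sum()>0: L.append(ray('top',(a+(wt*np.arange(b-a)).sum()/wt.sum(),y),.02)[:2])
    L=np.array(L); print(nm,len(L),L[0],L[-1],cv2.fitLine(L.astype(np.float32),cv2.DIST_HUBER,0,.001,.001).ravel())
# shelf front edge
for x in (295,302,309,330,338,345):
    col=im[160:195,x].astype(int).sum(1); d=np.abs(np.diff(col)); y=160+d.argmax()+.5; print(x,y,ray('top',(x,y),.05))
a=cv2.resize(im[165:245,270:370,::-1],None,fx=6,fy=6,interpolation=cv2.INTER_CUBIC)
cv2.imwrite('pics/c1.png',a)
E
```

```text
L 36 [ 0.55657738 -0.11255639] [ 0.45782831 -0.10544732] [ 0.9977228  -0.06744745  0.4971423  -0.10844581]
R 36 [ 0.55571546 -0.28208383] [ 0.45721469 -0.27546419] [ 0.99818146 -0.06028055  0.50456727 -0.27877095]
295 181.5 [ 0.57498367 -0.13152906  0.05      ]
302 181.5 [ 0.57487923 -0.1507842   0.05      ]
309 182.5 [ 0.57196919 -0.16995195  0.05      ]
330 183.5 [ 0.5688567  -0.22748826  0.05      ]
338 184.5 [ 0.56594115 -0.2492994   0.05      ]
345 184.5 [ 0.56583879 -0.26845474  0.05      ]
```

View pics/c1.png

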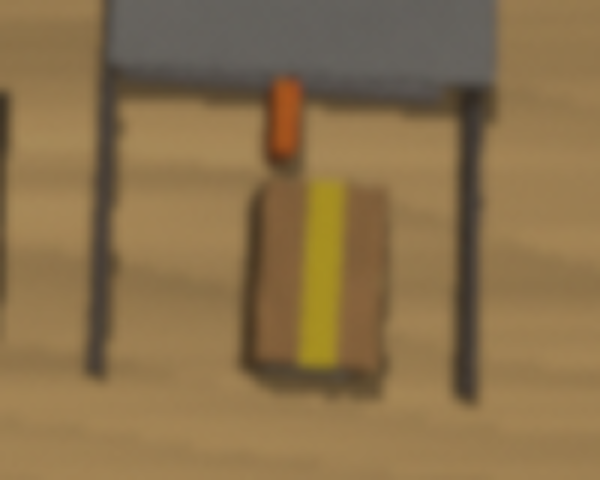

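The crop shows the brown carton with yellow tape, tape centred from px (324.5,195) to (323.2,226.3), with the orange lug just behind it at px (317,184). That confirms it as the right one.

```bash
python3 - <<'E'
from h import *
a,b=ray('top',(324.5,195),.06),ray('top',(323.2,226.3),.06); print(a,b,(a+b)/2,np.arctan2(*(a-b)[[1,0]]))
print('cheek end',ray('top',(285.8,227.5),.02),ray('top',(347.5,231.5),.02))
delta([.493,-.203,.13],-.063+np.pi/2)
E
```

```text
[ 0.53523152 -0.20968179  0.06      ] [ 0.45008118 -0.20339527  0.06      ] [ 0.49265635 -0.20653853  0.06      ] -0.07369475292209898
cheek end [ 0.45086966 -0.10625954  0.02      ] [ 0.43920045 -0.27640695  0.02      ]
g [0.1793 0.6508 0.2497] jaw 1.302 q6 -2.2 -> shift [-0.5292 -0.7398  0.1197] turn -0.2058 t 1.55
```

>>> arm_command --commands '[[[0.085,-0.265,-0.37,0.0,-0.1],[0.085,-0.265,-0.37,0.0,-0.1],[0.085,-0.265,-0.37,0.0,-0.1],[0.085,-0.265,-0.37,0.0,-0.1],[0.085,-0.265,-0.37,0.0,-0.1],[0.085,-0.265,-0.37,0.0,-0.1],[0.085,-0.265,-0.37,0.0,-0.1],[0.085,-0.265,-0.37,0.0,-0.1],[0.085,-0.265,-0.37,0.0,-0.1],[0.085,-0.265,-0.37,0.0,-0.1]]]'

```text
time_s: 2.8
ee_pos: [0.3363, 0.2242, 0.4047]
tool_rot: [[-0.986, 0.168, -0.0], [0.168, 0.986, 0.0], [0.0, 0.0, -1.0]]
wrist_force: [-0.6, 0.8, 0.3]
gripper_width: 0.0852
```

```bash
python3 - <<'E'
from h import *
delta([.493,-.2055,.13],-.066+np.pi/2)
E
```

```text
g [0.3363 0.2243 0.2497] jaw 1.4023 q6 -50.3 -> shift [-0.2265 -0.3974  0.1196] turn -0.1025 t 2.8
```

>>> arm_command --commands '[[[0.085,-0.2265,-0.3975,0.12,-0.1025],[0.085,-0.2265,-0.3975,0.12,-0.1025],[0.085,-0.2265,-0.3975,0.12,-0.1025],[0.085,-0.2265,-0.3975,0.12,-0.1025],[0.085,-0.2265,-0.3975,0.12,-0.1025],[0.085,-0.2265,-0.3975,0.12,-0.1025],[0.085,-0.2265,-0.3975,0.12,-0.1025],[0.085,-0.2265,-0.3975,0.12,-0.1025],[0.085,-0.2265,-0.3975,0.12,-0.1025],[0.085,-0.2265,-0.3975,0.12,-0.1025]]]'

```text
time_s: 4.05
ee_pos: [0.4934, -0.2051, 0.2845]
tool_rot: [[-0.998, 0.065, -0.0], [0.065, 0.998, 0.0], [0.001, 0.0, -1.0]]
wrist_force: [-0.3, -0.4, 0.0]
gripper_width: 0.0851
```

```bash
python3 - <<'E'
from h import *
robot.read_camera('scene'); spot('scene','carton','lug','shelf')
robot.read_camera('top'); spot('top','carton','lug')
delta([.493,-.2055,.036],-.066+np.pi/2)
E
```

```text
scene carton 0.94 [ 3.029e-01 -2.800e-01  3.000e-04] px [251. 126.]
scene carton 0.57 [ 0.4931 -0.2044  0.0033] px [225. 166.]
scene lug 0.52 [ 0.5642 -0.1943  0.0386] px [207. 172.]
scene shelf 0.64 [ 0.588  -0.1966  0.0526] px [200. 172.]
top carton 0.77 [ 0.4966 -0.207  -0.0008] px [321. 212.]
top carton 0.58 [ 0.3053 -0.2798 -0.0021] px [349. 281.]
top lug 0.38 [ 0.5634 -0.1933  0.0414] px [317. 186.]
g [ 0.4931 -0.2058  0.1301] jaw 1.5052 q6 -111.6 -> shift [0.0002 0.0003 0.0941] turn 0.0004 t 4.4
```

>>> arm_command --commands '[[[0.085,0,0,0.045,0],[0.085,0,0,0.09,0],[0.085,0,0,0.094,0],[0.05,0,0,0.094,0],[0.05,0,0,0.094,0],[0.05,0,0,0.094,0],[0.05,0,0,0.094,0],[0.05,0,0,0.094,0]]]' --newtons 50

```text
time_s: 5.4
ee_pos: [0.4936, -0.2065, 0.1931]
tool_rot: [[-0.998, 0.066, 0.003], [0.066, 0.998, -0.001], [-0.003, -0.001, -1.0]]
wrist_force: [-1.5, 0.7, 8.9]
gripper_width: 0.0554
```

>>> arm_command --commands '[[[0.05,0,0,-0.02,0],[0.05,0,0,-0.05,0],[0.05,0,0,-0.08,0],[0.05,0,0,-0.08,0]]]'

```text
time_s: 5.9
ee_pos: [0.4933, -0.2064, 0.2743]
tool_rot: [[-0.998, 0.066, 0.005], [0.066, 0.998, -0.002], [-0.005, -0.002, -1.0]]
wrist_force: [-0.2, -0.2, -4.7]
gripper_width: 0.0561
```

```bash
python3 - <<'E'
from h import *
spot('scene','lug')
robot.read_camera('scene'); spot('scene','carton','mat')
delta([.533,-.003,.12],-.0+np.pi/2)
E
```

```text
scene lug 0.52 [ 0.5642 -0.1943  0.0386] px [207. 172.]
scene carton 0.75 [ 0.4912 -0.2091  0.0819] px [222. 145.]
scene carton 0.63 [ 5.331e-01 -2.900e-03  3.000e-04] px [265. 210.]
scene mat 0.76 [ 0.533  -0.0043  0.0017] px [265. 209.]
g [ 0.4925 -0.206   0.1146] jaw 1.5045 q6 -111.6 -> shift [-0.027   0.2052 -0.0053] turn -0.0663 t 6.1
```

>>> arm_command --commands '[[[0.05,-0.005,0.035,0,0],[0.05,-0.01,0.08,0,-0.03],[0.05,-0.02,0.13,0,-0.066],[0.05,-0.027,0.18,0,-0.066],[0.05,-0.027,0.205,0,-0.066],[0.05,-0.027,0.205,0,-0.066],[0.05,-0.027,0.205,0.03,-0.066],[0.05,-0.027,0.205,0.06,-0.066],[0.05,-0.027,0.205,0.071,-0.066],[0.05,-0.027,0.205,0.074,-0.066]]]'

```text
time_s: 7.35
ee_pos: [0.5335, -0.0039, 0.1963]
tool_rot: [[-1.0, 0.001, -0.001], [0.001, 1.0, -0.0], [0.001, -0.0, -1.0]]
wrist_force: [-0.5, 0.4, -3.4]
gripper_width: 0.0552
```

```bash
python3 - <<'E'
from h import *
robot.read_camera('scene'); spot('scene','carton')
delta([.533,-.003,.039],-.0+np.pi/2)
print(robot.get_obs()['wrist_force'],robot.get_obs()['gripper_width'])
E
```

```text
scene carton 0.43 [ 0.3033 -0.2846 -0.0056] px [250. 127.]
g [ 0.5338 -0.0037  0.0423] jaw 1.5702 q6 -93.1 -> shift [0.0008 0.0007 0.0033] turn -0.0006 t 7.45
[ 0.14018808 -0.07951641 -3.44550313] 0.05559411541111346
```

>>> arm_command --commands '[[[0.05,0,0,0.004,0],[0.05,0,0,0.004,0],[0.085,0,0,0.004,0],[0.085,0,0,0.004,0],[0.085,0,0,0.004,0],[0.085,0,0,-0.05,0],[0.085,0,0,-0.1,0],[0.085,0,0,-0.1,0]]]'

```text
time_s: 8.45
ee_pos: [0.5341, -0.0035, 0.301]
tool_rot: [[-1.0, 0.0, 0.006], [0.0, 1.0, -0.0], [-0.006, -0.0, -1.0]]
wrist_force: [-0.7, 0.4, 0.2]
gripper_width: 0.0849
```

>>> arm_command --commands '[[[0.085,-0.03,-0.06,0.02,0.0],[0.085,-0.03,-0.12,0.02,0.06],[0.085,-0.03,-0.17,0.02,0.066],[0.085,-0.03,-0.19,0.02,0.066],[0.085,-0.03,-0.19,0.02,0.066],[0.085,-0.03,-0.19,0.02,0.066]]]'

```text
time_s: 9.2
ee_pos: [0.5635, -0.1925, 0.2764]
tool_rot: [[-0.998, 0.066, -0.0], [0.066, 0.998, 0.0], [0.0, 0.0, -1.0]]
wrist_force: [1.4, 0.3, 1.5]
gripper_width: 0.0854
```

```bash
python3 - <<'E'
from h import *
im=robot.read_camera('scene'); spot('scene','carton','lug')
it=robot.read_camera('top'); spot('top','carton','lug')
import cv2
f=lambda i,a,b,c,d,s:cv2.resize(i[b:d,a:c,::-1],None,fx=s,fy=s,interpolation=cv2.INTER_CUBIC)
cv2.imwrite('pics/c2.png',np.hstack([f(im,180,130,310,250,3),f(it,230,150,360,270,3)]))
hsv=cv2.cvtColor(it,cv2.COLOR_RGB2HSV)[165:205,300:335]; m=(hsv[...,0]<12)&(hsv[...,1]>150); ys,xs=np.nonzero(m); print(len(xs), len(xs) and ray('top',(300+xs.mean(),165+ys.mean()),.038))
delta([.563,-.194,.024],-.066+np.pi/2)
E
```

```text
scene carton 0.8 [ 0.3028 -0.2831 -0.002 ] px [251. 126.]
scene carton 0.63 [0.4944 0.2089 0.0198] px [340. 241.]
scene lug 0.62 [ 0.5627 -0.1965  0.0382] px [207. 171.]
top carton 0.89 [ 0.3069 -0.2785 -0.0023] px [349. 280.]
top carton 0.63 [ 0.5348 -0.0029  0.0008] px [248. 199.]
top lug 0.44 [ 0.564  -0.1938  0.0348] px [317. 186.]
15 [ 0.56239325 -0.19228448  0.038     ]
g [ 0.5636 -0.1928  0.1218] jaw 1.5054 q6 -107.6 -> shift [ 0.0005 -0.0012  0.0978] turn 0.0006 t 9.5
```

View pics/c2.png

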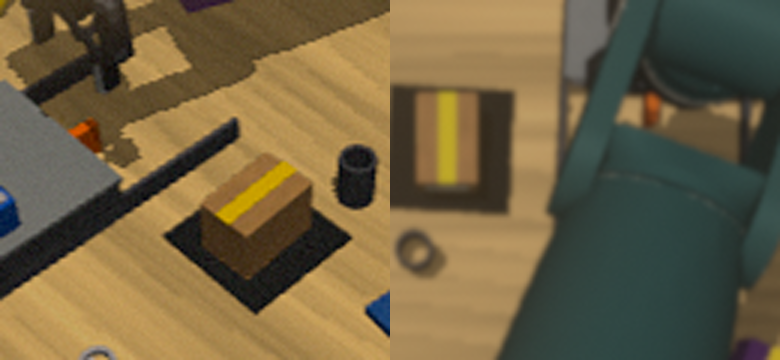

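Picture: the carton stands upright on the mat (scene crop about 255,215) and the lug is free. Next I pinch the lug and pull.

>>> arm_command --commands '[[[0.085,0,-0.001,0.05,0],[0.06,0,-0.001,0.085,0],[0.04,0,-0.001,0.098,0],[0.04,0,-0.001,0.098,0],[0.0,0,-0.001,0.098,0],[0.0,0,-0.001,0.098,0],[0.0,0,-0.001,0.098,0],[0.0,0,-0.001,0.098,0],[0.0,0,-0.001,0.098,0]]]' --newtons 40

```text
time_s: 10.62
ee_pos: [0.5638, -0.1947, 0.1804]
tool_rot: [[-0.998, 0.066, 0.002], [0.066, 0.998, -0.001], [-0.002, -0.001, -1.0]]
wrist_force: [-0.8, -0.2, 7.1]
gripper_width: 0.0114
```

>>> arm_command --commands '[[[0.0,0.01,0,0,0],[0.0,0.03,0,0,0],[0.0,0.05,0,0,0],[0.0,0.07,0,0,0],[0.0,0.09,0,0,0],[0.0,0.11,0,0,0],[0.0,0.13,0,0,0],[0.0,0.15,0,0,0],[0.0,0.16,0,0,0],[0.0,0.16,0,0,0]]]'

```text
time_s: 11.88
ee_pos: [0.4034, -0.1841, 0.1804]
tool_rot: [[-0.998, 0.067, 0.001], [0.067, 0.998, -0.001], [-0.002, -0.001, -1.0]]
wrist_force: [-10.1, 0.9, 17.8]
gripper_width: 0.0114
```

```bash
python3 - <<'E'
from h import *
print(robot.get_obs()['wrist_force'],robot.get_obs()['gripper_width'])
robot.read_camera('scene'); spot('scene','lug','plate1','tray')
delta([.403,-.183,.1],-.066+np.pi/2)
E
```

```text
[-10.0795483    0.93737923  17.78538162] 0.01136585051794217
scene lug 0.85 [ 0.402  -0.1874  0.0356] px [250. 145.]
scene plate1 0.75 [ 0.5335 -0.2317  0.0055] px [208. 168.]
scene plate1 0.72 [ 0.5358 -0.1581  0.0052] px [225. 181.]
scene plate1 0.51 [ 0.5076 -0.1934  0.0045] px [224. 170.]
scene tray 0.91 [ 0.5074 -0.1932  0.0048] px [224. 170.]
g [ 0.4038 -0.1843  0.0254] jaw 1.5045 q6 -114.0 -> shift [ 0.0008  0.0011 -0.0746] turn -0.0003 t 12.07
```

>>> arm_command --commands '[[[0.0,0.16,0,-0.002,0],[0.04,0,0,-0.002,0],[0.05,0,0,-0.002,0],[0.05,0,0,-0.002,0],[0.05,0,0,-0.05,0],[0.05,0,0,-0.1,0],[0.05,0,0,-0.16,0],[0.05,0,0.06,-0.16,0]]]'

```text
time_s: 13.08
ee_pos: [0.4076, -0.1256, 0.3433]
tool_rot: [[-0.997, 0.072, 0.006], [0.072, 0.997, -0.003], [-0.006, -0.002, -1.0]]
wrist_force: [1.4, 1.4, -1.5]
gripper_width: 0.0502
```

I mistakenly left 0.16 in the first row of that call, so I need to check where the tray went.

```bash
python3 - <<'E'
from h import *
im=robot.read_camera('scene'); spot('scene','lug','plate1','tray','shelf','carton')
it=robot.read_camera('top'); spot('top','lug','plate1','tray')
f=lambda i,a,b,c,d,s:cv2.resize(i[b:d,a:c,::-1],None,fx=s,fy=s,interpolation=cv2.INTER_CUBIC)
cv2.imwrite('pics/c3.png',np.hstack([f(im,160,90,290,250,3),f(it,270,150,400,310,3)]))
E
```

```text
scene lug 0.63 [ 0.4096 -0.1879  0.0338] px [248. 147.]
scene plate1 0.67 [ 0.4839 -0.1521  0.005 ] px [239. 172.]
scene plate1 0.6 [ 0.4857 -0.2265  0.0021] px [221. 162.]
scene tray 0.95 [ 0.5132 -0.193   0.0059] px [222. 171.]
scene tray 0.54 [ 0.5863 -0.1988 -0.0026] px [202. 185.]
scene shelf 0.68 [ 0.5835 -0.1971  0.051 ] px [201. 172.]
scene carton 0.77 [ 0.5349 -0.0007  0.0031] px [265. 210.]
scene carton 0.7 [ 0.3067 -0.2815 -0.0024] px [250. 127.]
scene carton 0.55 [0.5633 0.1989 0.0009] px [318. 260.]
scene carton 0.21 [ 0.7832 -0.0161  0.001 ] px [190. 266.]
top lug 0.65 [0.4991 0.2062 0.0241] px [174. 211.]
top tray 0.84 [ 5.125e-01 -1.931e-01 -4.000e-04] px [315. 206.]
```

View pics/c3.png

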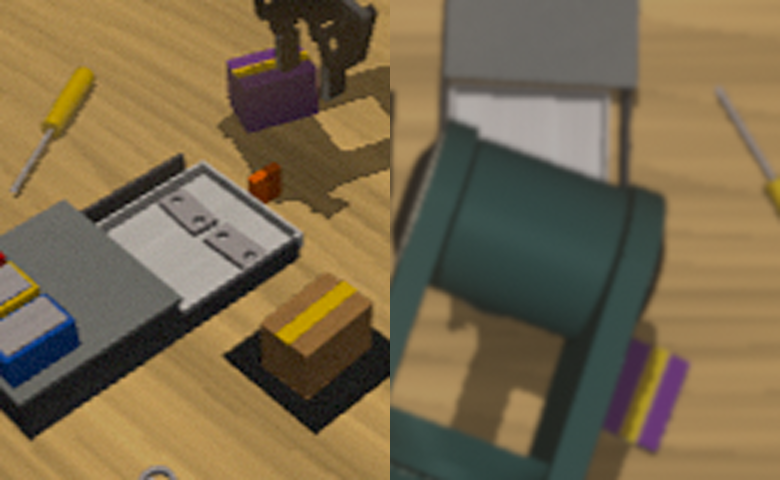

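>>> arm_command --commands '[[[0.05,0,0.06,0,0.18],[0.05,0,0.12,0,0.36],[0.05,0,0.18,0,0.54],[0.05,0,0.2,0,0.72],[0.05,0,0.2,0,0.9],[0.05,0,0.2,0,1.08],[0.05,0,0.2,0,1.26],[0.05,0,0.2,0,1.44],[0.05,0,0.2,0,1.57],[0.05,0,0.2,0,1.57]]]'

```text
time_s: 14.82
ee_pos: [0.4211, 0.0752, 0.3385]
tool_rot: [[0.065, 0.998, -0.0], [0.998, -0.065, -0.0], [-0.0, -0.0, -1.0]]
wrist_force: [0.4, 0.4, -0.0]
gripper_width: 0.05
```

```bash
python3 - <<'E'
from h import *
it=robot.read_camera('top'); spot('top','lug','plate1','tray','keeper_knob','keeper_hinge','seat')
im=robot.read_camera('scene'); spot('scene','plate1')
f=lambda i,a,b,c,d,s:cv2.resize(i[b:d,a:c,::-1],None,fx=s,fy=s,interpolation=cv2.INTER_CUBIC)
cv2.imwrite('pics/c4.png',np.hstack([f(im,190,130,270,210,5),f(it,280,170,360,250,5)]))
delta([.486,-.226,.1],-.066)
E
```

```text
top plate1 0.68 [ 0.4859 -0.1517  0.002 ] px [301. 216.]
top plate1 0.49 [ 0.4866 -0.2212  0.0033] px [326. 215.]
top tray 0.77 [ 0.5103 -0.194  -0.0018] px [316. 207.]
top keeper_knob 0.79 [0.6256 0.2911 0.1061] px [138. 160.]
top keeper_knob 0.38 [ 0.4901 -0.1487  0.0038] px [300. 214.]
top keeper_hinge 0.61 [ 0.5382 -0.0038  0.0017] px [249. 198.]
top keeper_hinge 0.59 [0.5118 0.2807 0.0693] px [143. 204.]
top seat 0.74 [0.5006 0.207  0.0206] px [174. 210.]
scene plate1 0.71 [ 0.4844 -0.2243  0.0048] px [222. 161.]
scene plate1 0.67 [ 0.4844 -0.1507  0.0066] px [239. 172.]
scene plate1 0.41 [ 0.7855 -0.016   0.0016] px [189. 266.]
g [0.421  0.0756 0.1837] jaw -0.0646 q6 10.5 -> shift [-0.2967  0.0844  0.0837] turn 0.0014 t 15.28
```

View pics/c4.png

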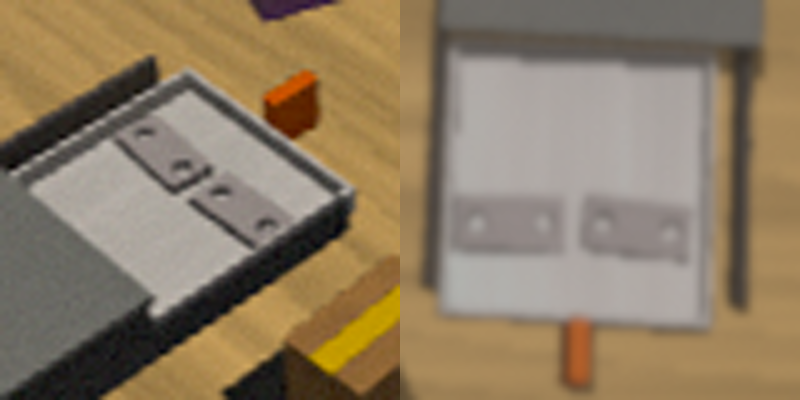

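Two plates are present, both flat in the front row: left holes at top px (295.4,214.8) and (308.6,214.8), right holes at (320.6,215.2) and (334.2,217). Next I look closely at the fixture pins.

```bash
python3 - <<'E'
from h import *
for a,b in (((295.4,214.8),(308.6,214.8)),((320.6,215.2),(334.2,217))):
    A,B=ray('top',a,.012),ray('top',b,.012); print((A+B)/2,np.linalg.norm(A-B),'yaw',np.arctan2((A-B)[1],(A-B)[0])-np.pi/2)
it=robot.read_camera('top');im=robot.read_camera('scene')
f=lambda i,a,b,c,d,s:cv2.resize(i[b:d,a:c,::-1],None,fx=s,fy=s,interpolation=cv2.INTER_CUBIC)
cv2.imwrite('pics/c5.png',np.hstack([f(im,315,200,365,250,8),f(it,150,185,200,235,8)]))
y=-.171; R=np.array([[np.cos(y),-np.sin(y)],[np.sin(y),np.cos(y)]])
for s in(1,-1):
    p=np.r_[np.array([.498,.2095])+R@[0,.019*s],.066]; print(s,p,'crop',(pix('scene',p)-[315,200])*8,(pix('top',p)-[150,185])*8+[400,0])
E
```

```text
[ 0.48711213 -0.15294422  0.012     ] 0.03696090683827927 yaw -0.004074318460475457
[ 0.48316336 -0.22385218  0.012     ] 0.03815946078451643 yaw -0.1372222736456501
1 [0.50123319 0.22822289 0.066     ] crop [258.94883888 282.46282693] [503.86834242 182.58372224]
-1 [0.49476681 0.19077711 0.066     ] crop [166.98701935 200.19132395] [614.0140836  201.06313038]
```

View pics/c5.png

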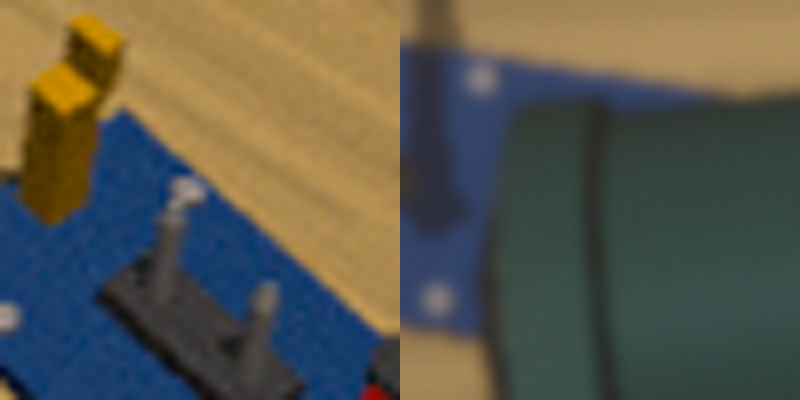

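```bash
python3 - <<'E'
from h import *
for c in((175,208),(265,288)):
    print(ray('scene',((c[0]+.5)/8-.5+315,(c[1]+.5)/8-.5+200),.066))
delta([.4875,-.152,.1],-.015)
E
```

```text
[0.49517318 0.1927134  0.066     ]
[0.50133614 0.22918788 0.066     ]
g [0.421  0.0756 0.1837] jaw -0.065 q6 10.5 -> shift [-0.2228  0.0812  0.0837] turn -0.05 t 15.38
```

>>> arm_command --commands '[[[0.05,-0.06,0.02,0.0,-0.05],[0.05,-0.12,0.045,0.0,-0.05],[0.05,-0.17,0.065,0.0,-0.05],[0.05,-0.223,0.081,0.03,-0.05],[0.05,-0.223,0.081,0.084,-0.05],[0.05,-0.223,0.081,0.084,-0.05],[0.05,-0.223,0.081,0.084,-0.05]]]'

```text
time_s: 16.25
ee_pos: [0.4876, -0.152, 0.2567]
tool_rot: [[0.015, 1.0, 0.001], [1.0, -0.015, -0.0], [-0.0, 0.001, -1.0]]
wrist_force: [0.2, -0.7, 1.5]
gripper_width: 0.0497
```

```bash
python3 - <<'E'
from h import *
it=robot.read_camera('top');im=robot.read_camera('scene'); spot('top','seat'); spot('scene','plate1','seat')
f=lambda i,a,b,c,d,s:cv2.resize(i[b:d,a:c,::-1],None,fx=s,fy=s,interpolation=cv2.INTER_CUBIC)
cv2.imwrite('pics/c6.png',np.hstack([f(im,210,130,260,180,8),f(it,150,185,200,235,8)]))
delta([.4875,-.152,.024],-.015)
E
```

```text
top seat 0.56 [0.4957 0.2064 0.0187] px [174. 212.]
scene plate1 0.61 [ 0.4889 -0.1521  0.005 ] px [238. 173.]
scene plate1 0.45 [ 0.4831 -0.2257  0.0046] px [222. 161.]
scene seat 0.74 [0.4946 0.2106 0.0235] px [340. 240.]
g [ 0.4878 -0.1521  0.1013] jaw -0.0147 q6 -19.3 -> shift [ 0.0001 -0.0005  0.0773] turn 0.0003 t 16.5
```

View pics/c6.png

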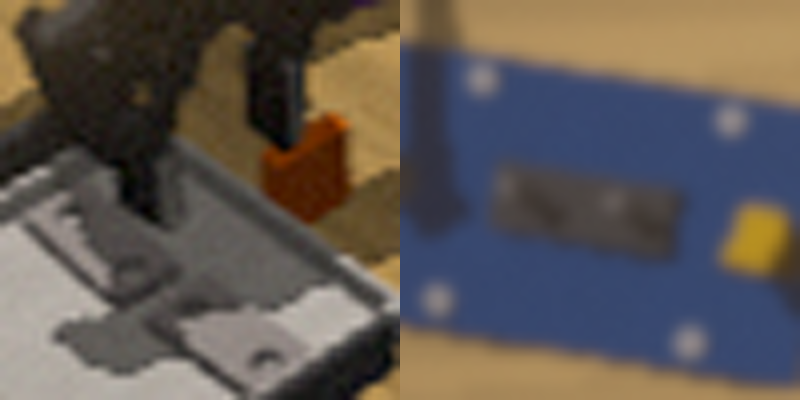

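Top crop: fixture screws at (482,80), (730,121), (437,300) and (689,344), pin tops about (508,185) and (615,200), which agrees with the prediction. Descending on the left plate.

>>> arm_command --commands '[[[0.05,0,0,0.04,0],[0.05,0,0,0.07,0],[0.05,0,0,0.0773,0],[0.05,0,0,0.0773,0],[0.02,0,0,0.0773,0],[0.02,0,0,0.0773,0],[0.02,0,0,0.0773,0],[0.02,0,0,0.0773,0]]]' --newtons 40

```text
time_s: 17.5
ee_pos: [0.4877, -0.1524, 0.1791]
tool_rot: [[0.016, 1.0, 0.002], [1.0, -0.016, -0.001], [-0.001, 0.002, -1.0]]
wrist_force: [-0.6, 1.1, 6.2]
gripper_width: 0.0289
```

```bash
python3 - <<'E'
from h import *
px=lambda c:((c[0]-400+.5)/8-.5+150,(c[1]+.5)/8-.5+185)
print('screws',ray('top',px((584.5,211.25)),.0125),'pins',ray('top',px((508,185)),.066),ray('top',px((615,200)),.066))
A=ray('top',px((482,80)),.012);B=ray('top',px((730,121)),.012);print(np.arctan2((A-B)[1],(A-B)[0])-np.pi/2)
im=robot.read_camera('scene')
delta([.4875,-.152,.1],-.015);print(robot.get_obs()['wrist_force'],robot.get_obs()['gripper_width'])
E
```

```text
screws [0.49947266 0.21115645 0.0125    ] pins [0.50160181 0.22801921 0.066     ] [0.49632393 0.19166303 0.066     ]
-0.16969733684825838
g [ 0.488  -0.1525  0.0241] jaw -0.0155 q6 -19.3 -> shift [ 0.0005 -0.0004 -0.0759] turn -0.0005 t 17.55
[-1.64189332  1.15382321  6.07839109] 0.02857146980676597
```

>>> arm_command --commands '[[[0.02,0,0,-0.02,0],[0.02,0,0,-0.06,0],[0.02,0,0,-0.11,0],[0.02,0.03,0,-0.116,0],[0.02,0.08,0,-0.116,0.03],[0.02,0.13,0,-0.116,0.06],[0.02,0.18,0,-0.116,0.09],[0.02,0.23,0,-0.116,0.12],[0.02,0.28,0.0,-0.116,0.1535],[0.02,0.32,0.005,-0.116,0.1535]]]' --newtons 60

```text
time_s: 18.8
ee_pos: [0.4968, 0.1695, 0.2946]
tool_rot: [[0.168, 0.986, 0.002], [0.986, -0.168, 0.0], [0.001, 0.002, -1.0]]
wrist_force: [0.5, 0.2, -1.1]
gripper_width: 0.0275
```

```bash
python3 - <<'E'
from h import *
delta([.4988,.2106,.12],-.169);print(robot.get_obs()['gripper_width'])
E
```

```text
g [0.4971 0.1696 0.1396] jaw -0.1687 q6 25.7 -> shift [ 0.0407 -0.0052  0.0196] turn 0.0003 t 18.8
0.027536821790718726
```

>>> arm_command --commands '[[[0.02,0.025,-0.0052,0.0,0],[0.02,0.0407,-0.0052,0.01,0],[0.02,0.0407,-0.0052,0.0196,0],[0.02,0.0407,-0.0052,0.0196,0]]]'

```text
time_s: 19.3
ee_pos: [0.4988, 0.2079, 0.2726]
tool_rot: [[0.169, 0.986, -0.002], [0.986, -0.169, -0.001], [-0.001, -0.001, -1.0]]
wrist_force: [0.3, -0.8, -1.4]
gripper_width: 0.0276
```

```bash
python3 - <<'E'
from h import *
im=robot.read_camera('scene');spot('scene','plate1','seat'); save('scene','c7',(305,165,385,265),6)
delta([.4988,.2106,.05],-.169);print(robot.get_obs()['gripper_width'],robot.get_obs()['wrist_force'])
y=-.169; R=np.array([[np.cos(y),-np.sin(y)],[np.sin(y),np.cos(y)]])
for z in(.104,.108):
  for s in(1,-1):
    p=np.r_[np.array([.4988,.2106])+R@[0,.019*s],z]; print(z,s,'crop',(pix('scene',p)-[305,165]+.5)*6-.5)
for a,b in((-15,30),(15,30),(15,-30),(-15,-30)):
    p=np.r_[np.array([.4988,.2106])+R@[a/1000,b/1000],.108]; print(a,b,'crop',(pix('scene',p)-[305,165]+.5)*6-.5)
E
```

```text
scene plate1 0.5 [0.4953 0.208  0.0984] px [344. 221.]
scene plate1 0.44 [ 0.4859 -0.2246  0.004 ] px [222. 161.]
scene seat 0.6 [0.4935 0.2117 0.0222] px [341. 240.]
scene seat 0.41 [0.6247 0.2892 0.1079] px [340. 276.]
scene seat 0.17 [ 0.4072 -0.1863  0.0353] px [249. 146.]
g [0.4991 0.208  0.1192] jaw -0.1698 q6 29.7 -> shift [ 0.0025 -0.0008  0.0692] turn -0.0008 t 19.5
0.028028456968290323 [ 0.59814668  0.54049116 -0.71734057]
0.104 1 crop [272.57539005 367.04055181]
0.104 -1 crop [200.91494162 304.76187839]
0.108 1 crop [274.16953963 360.49821368]
0.108 -1 crop [202.2402636  298.16459714]
-15 30 crop [323.88949459 359.41570279]
15 30 crop [266.94827391 399.01552543]
15 -30 crop [153.6241874  299.21713884]
-15 -30 crop [210.042657   262.30649651]
```

View pics/c7.png

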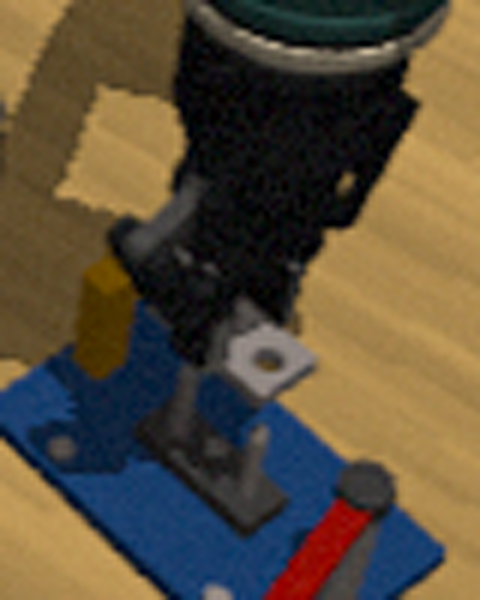

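The hole in the held plate shows at crop (268,360) against about (269,358) expected, so the plate is centred to within 1 mm. Correcting and threading.

>>> arm_command --commands '[[[0.02,0.0025,-0.0008,0,0],[0.02,0.0025,-0.0008,0.01,0],[0.02,0.0025,-0.0008,0.02,0],[0.02,0.0025,-0.0008,0.02,0],[0.02,0.0025,-0.0008,0.03,0],[0.02,0.0025,-0.0008,0.035,0],[0.02,0.0025,-0.0008,0.035,0]]]'

```text
time_s: 20.38
ee_pos: [0.4984, 0.2112, 0.2383]
tool_rot: [[0.168, 0.986, -0.001], [0.986, -0.168, -0.0], [-0.0, -0.001, -1.0]]
wrist_force: [-1.2, -0.0, -0.5]
gripper_width: 0.0278
```

```bash
python3 - <<'E'
from h import *
delta([.4988,.2106,.05],-.169);print(robot.get_obs()['gripper_width'],robot.get_obs()['wrist_force'],robot.get_obs()['ft_torque'])
E
```

```text
g [0.4983 0.2111 0.0833] jaw -0.169 q6 29.9 -> shift [-0.0004  0.0006  0.0333] turn 0.0 t 20.38
0.027814452787451222 [-1.17542447 -0.00498348 -0.46742183] [-0.04084782 -0.03510306 -0.00971313]
```

>>> arm_command --commands '[[[0.02,0,0,0.008,0],[0.02,0,0,0.018,0],[0.02,0,0,0.028,0],[0.02,0,0,0.038,0],[0.02,0,0,0.038,0],[0.02,0,0,0.038,0]]]'

```text
time_s: 21.12
ee_pos: [0.4986, 0.2113, 0.201]
tool_rot: [[0.168, 0.986, 0.0], [0.986, -0.168, 0.0], [0.0, 0.0, -1.0]]
wrist_force: [-0.7, -0.0, -0.7]
gripper_width: 0.0275
```

```bash
python3 - <<'E'
from h import *
delta([.4988,.2106,.045],-.169);print(robot.get_obs()['gripper_width'],robot.get_obs()['wrist_force'],robot.get_obs()['ft_torque'])
save('scene','c8',(305,165,385,265),6)
E
```

```text
g [0.4986 0.2113 0.046 ] jaw -0.169 q6 29.9 -> shift [-0.0006  0.0003  0.001 ] turn 0.0 t 21.12
0.027489040121687354 [-0.73162991 -0.0404754  -0.65671177] [ 0.0315159   0.00204275 -0.04257115]
```

View pics/c8.png

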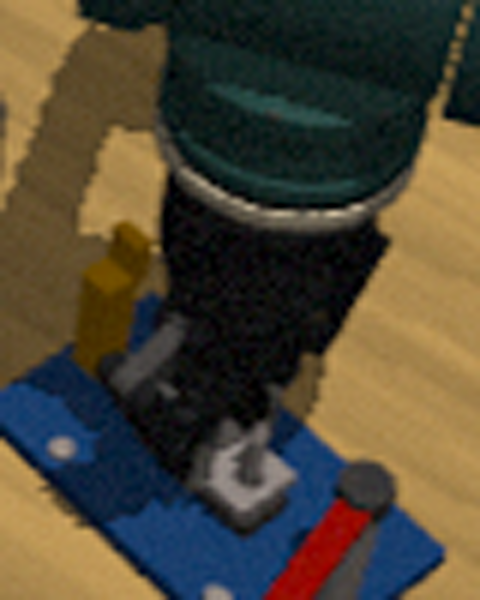

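Picture: the pin comes through the hole (255,440). Lowering to contact, releasing, then going back for the second plate.

>>> arm_command --commands '[[[0.02,0,0,0.003,0],[0.02,0,0,0.005,0],[0.02,0,0,0.005,0],[0.045,0,0,0.004,0],[0.045,0,0,0.004,0],[0.045,0,0,0.004,0],[0.045,0,0,-0.03,0],[0.045,0,0,-0.085,0],[0.045,0,0,-0.1,0]]]'

```text
time_s: 22.3
ee_pos: [0.4989, 0.2114, 0.3044]
tool_rot: [[0.168, 0.986, 0.004], [0.986, -0.168, 0.002], [0.002, 0.004, -1.0]]
wrist_force: [0.9, 0.4, -0.8]
gripper_width: 0.0449
```

>>> arm_command --commands '[[[0.05,-0.06,0,0,0],[0.05,-0.12,0.01,0,0],[0.05,-0.18,0.02,0,0],[0.05,-0.24,0.03,0,-0.039],[0.05,-0.3,0.04,0,-0.039],[0.05,-0.36,0.05,0,-0.039],[0.05,-0.43,0.0585,0,-0.039],[0.05,-0.43,0.0585,0.04,-0.039],[0.05,-0.43,0.0585,0.04,-0.039]]]'

```text
time_s: 23.42
ee_pos: [0.483, -0.2229, 0.2576]
tool_rot: [[0.131, 0.991, -0.005], [0.991, -0.131, 0.003], [0.002, -0.005, -1.0]]
wrist_force: [0.2, -0.7, 0.7]
gripper_width: 0.0502
```

```bash
python3 - <<'E'
from h import *
it=robot.read_camera('top');im=robot.read_camera('scene'); spot('scene','plate1','tray','carton')
f=lambda i,a,b,c,d,s:cv2.resize(i[b:d,a:c,::-1],None,fx=s,fy=s,interpolation=cv2.INTER_CUBIC)
cv2.imwrite('pics/c9.png',np.hstack([f(im,200,120,300,240,4),f(im,305,190,405,310,4)]))
delta([.484,-.223,.024],-.13)
E
```

```text
scene plate1 0.69 [0.4953 0.213  0.0262] px [341. 240.]
scene plate1 0.5 [ 0.4842 -0.2238  0.0069] px [222. 161.]
scene plate1 0.37 [0.5106 0.2782 0.0739] px [364. 248.]
scene tray 0.8 [ 0.514  -0.1932  0.003 ] px [222. 172.]
scene carton 0.93 [ 0.3046 -0.2817 -0.0005] px [250. 126.]
scene carton 0.66 [0.4968 0.0278 0.0036] px [283. 207.]
g [ 0.4845 -0.2219  0.1073] jaw -0.1288 q6 -20.0 -> shift [-0.0011 -0.0005  0.0833] turn 0.0012 t 23.68
```

View pics/c9.png

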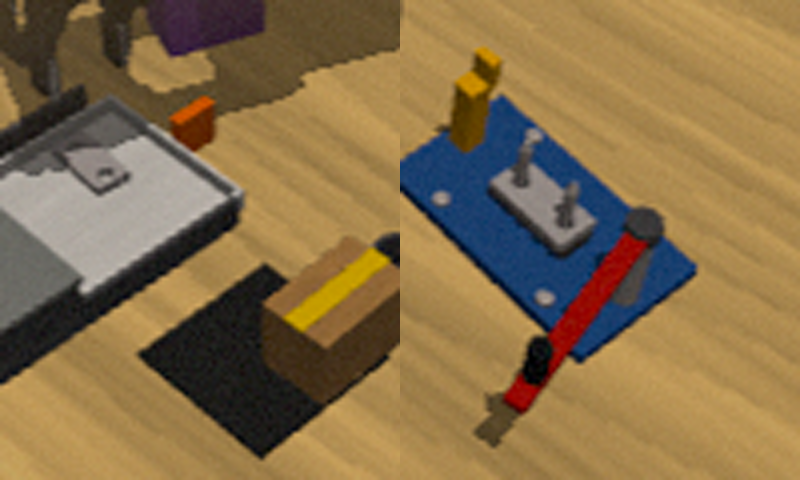

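The first plate lies flat on the seat with the pins through. The carton has been knocked to about (0.497, 0.028), still upright and mostly on the mat; it is moved at the end anyway. Grasping plate 2.

>>> arm_command --commands '[[[0.05,-0.001,-0.0005,0.04,0],[0.05,-0.001,-0.0005,0.07,0],[0.05,-0.001,-0.0005,0.083,0],[0.05,-0.001,-0.0005,0.083,0],[0.02,-0.001,-0.0005,0.083,0],[0.02,-0.001,-0.0005,0.083,0],[0.02,-0.001,-0.0005,0.083,0],[0.02,-0.001,-0.0005,0.083,0]]]' --newtons 50

```text
time_s: 24.68
ee_pos: [0.4837, -0.2236, 0.1797]
tool_rot: [[0.13, 0.992, 0.002], [0.992, -0.13, -0.001], [-0.001, 0.002, -1.0]]
wrist_force: [-0.8, 1.0, 5.8]
gripper_width: 0.0283
```

>>> arm_command --commands '[[[0.02,0,0,-0.02,0],[0.02,0,0,-0.06,0],[0.02,0,0,-0.11,0],[0.02,0,0,-0.116,0],[0.02,0,0,-0.116,0]]]'

```text
time_s: 25.3
ee_pos: [0.4831, -0.2234, 0.2948]
tool_rot: [[0.13, 0.992, 0.001], [0.992, -0.13, -0.001], [-0.001, 0.001, -1.0]]
wrist_force: [-0.1, 0.1, -1.3]
gripper_width: 0.0279
```

```bash
python3 - <<'E'
from h import *
robot.read_camera('scene'); spot('scene','plate1')
delta([.4988,.2106,.14],-.169);print(robot.get_obs()['gripper_width'])
E
```

```text
scene plate1 0.63 [0.5021 0.2126 0.0226] px [339. 243.]
scene plate1 0.56 [ 0.4824 -0.2267  0.1211] px [218. 130.]
g [ 0.4828 -0.2232  0.138 ] jaw -0.13 q6 -20.1 -> shift [ 0.4322 -0.0404 -0.0018] turn 0.039 t 25.4
0.027539331714473755
```

>>> arm_command --commands '[[[0.02,0.03,0,0,0],[0.02,0.08,0,0,0],[0.02,0.13,-0.01,0,0.039],[0.02,0.18,-0.015,0,0.039],[0.02,0.23,-0.02,0,0.039],[0.02,0.28,-0.03,0,0.039],[0.02,0.33,-0.035,0,0.039],[0.02,0.38,-0.04,0,0.039],[0.02,0.42,-0.04,0,0.039],[0.02,0.432,-0.04,0,0.039]]]'

```text
time_s: 26.65
ee_pos: [0.4993, 0.2119, 0.2924]
tool_rot: [[0.166, 0.986, -0.002], [0.986, -0.166, -0.001], [-0.001, -0.002, -1.0]]
wrist_force: [-0.1, -0.4, -0.9]
gripper_width: 0.0278
```

>>> arm_command --commands '[[[0.02,0,0,0.01,0],[0.02,0,0,0.02,0],[0.02,0,0,0.02,0]]]'

```text
time_s: 27.02
ee_pos: [0.4994, 0.2091, 0.2724]
tool_rot: [[0.169, 0.986, -0.002], [0.986, -0.169, -0.001], [-0.001, -0.002, -1.0]]
wrist_force: [-0.0, -0.5, -1.6]
gripper_width: 0.0281
```

```bash
python3 - <<'E'
from h import *
im=robot.read_camera('scene');spot('scene','plate1'); save('scene','c10',(305,165,385,265),6)
delta([.4986,.2111,.05],-.169);print(robot.get_obs()['gripper_width'])
o=robot.get_obs();g=o['ee_pos']+o['tool_rot']@[0,0,.155]
R=o['tool_rot']
for s in(1,-1):
    p=g+R@[.019*s,0,.0127]; print(s,'crop',(pix('scene',p)-[305,165]+.5)*6-.5)
E
```

```text
scene plate1 0.62 [0.4991 0.2123 0.0204] px [340. 242.]
scene plate1 0.58 [ 0.5118 -0.1904  0.002 ] px [223. 172.]
scene plate1 0.52 [0.5008 0.2077 0.0972] px [342. 222.]
g [0.4997 0.2096 0.1191] jaw -0.1697 q6 29.8 -> shift [ 0.0013 -0.0014  0.0691] turn -0.0007 t 27.18
0.028074194095880807
1 crop [269.84850371 363.2421047 ]
-1 crop [198.16480986 300.90129742]
```

View pics/c10.png

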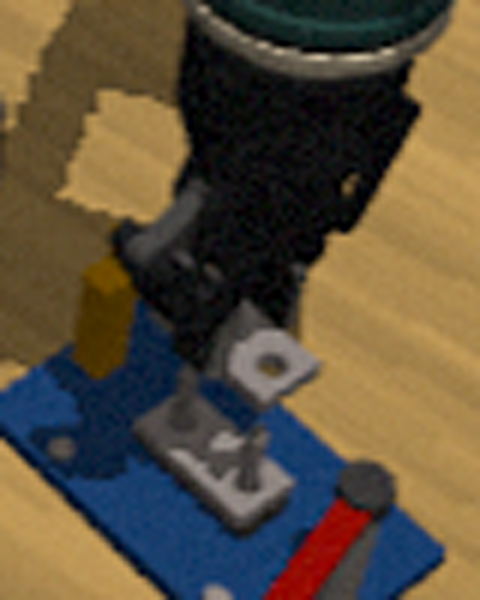

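The hole sits about 1.4 mm towards +tool x relative to the grasp, against +0.3 mm for the first plate. I compensate with tx ≈ 0.0003 and ty −0.0012.

>>> arm_command --commands '[[[0.02,0.0003,-0.0012,0,0],[0.02,0.0003,-0.0012,0.01,0],[0.02,0.0003,-0.0012,0.02,0],[0.02,0.0003,-0.0012,0.02,0],[0.02,0.0003,-0.0012,0.03,0],[0.02,0.0003,-0.0012,0.037,0],[0.02,0.0003,-0.0012,0.037,0],[0.02,0.0003,-0.0012,0.037,0]]]'

```text
time_s: 28.18
ee_pos: [0.4985, 0.2106, 0.2369]
tool_rot: [[0.168, 0.986, 0.0], [0.986, -0.168, 0.0], [0.0, 0.0, -1.0]]
wrist_force: [-0.9, 0.4, -0.5]
gripper_width: 0.0281
```

```bash
python3 - <<'E'
from h import *
delta([.4986,.2111,.05],-.169);print(robot.get_obs()['gripper_width'],robot.get_obs()['wrist_force'],robot.get_obs()['ft_torque'])
E
```

```text
g [0.4985 0.2106 0.0819] jaw -0.169 q6 29.9 -> shift [ 0.0005 -0.      0.0319] turn 0.0 t 28.18
0.028107774239859107 [-0.8795768   0.39428599 -0.48371625] [-0.02784296 -0.03312628  0.04687071]
```

>>> arm_command --commands '[[[0.02,0,0,0.008,0],[0.02,0,0,0.016,0],[0.02,0,0,0.024,0],[0.02,0,0,0.028,0],[0.02,0,0,0.031,0],[0.02,0,0,0.031,0]]]'

```text
time_s: 28.92
ee_pos: [0.4985, 0.2106, 0.2059]
tool_rot: [[0.168, 0.986, 0.0], [0.986, -0.168, 0.0], [0.0, 0.0, -1.0]]
wrist_force: [0.5, 0.5, -0.3]
gripper_width: 0.0279
```

>>> arm_command --commands '[[[0.02,0,0,0.002,0],[0.02,0,0,0.002,0],[0.045,0,0,0.001,0],[0.045,0,0,0.001,0],[0.045,0,0,0.001,0],[0.045,0,0,-0.03,0],[0.045,0,0,-0.085,0],[0.045,0,0,-0.12,0],[0.045,0,0,-0.12,0]]]'

```text
time_s: 30.05
ee_pos: [0.4987, 0.2107, 0.3288]
tool_rot: [[0.168, 0.986, 0.004], [0.986, -0.168, 0.002], [0.002, 0.004, -1.0]]
wrist_force: [0.6, 0.1, 0.1]
gripper_width: 0.0447
```

```bash
python3 - <<'E'
from h import *
delta([.6255,.291,.17],-.169)
robot.read_camera('scene'); spot('scene','keeper_knob','keeper_hinge','plate1'); robot.read_camera('top');spot('top','keeper_knob')
print(robot.search_frame('scene','plate1')[:3])
save('scene','c11',(305,165,385,265),6)
E
```

```text
g [0.4994 0.211  0.1738] jaw -0.169 q6 29.9 -> shift [0.1001 0.1108 0.0045] turn 0.0 t 30.05
scene keeper_knob 0.64 [0.6239 0.2867 0.1101] px [339. 275.]
scene keeper_hinge 0.84 [0.5119 0.2784 0.0757] px [364. 248.]
scene keeper_hinge 0.16 [ 0.5316 -0.0022  0.0031] px [266. 209.]
scene plate1 0.54 [0.4988 0.2084 0.0288] px [339. 239.]
[{'at': [0.1802, -0.1112, -0.952], 'score': 0.77}, {'at': [0.185, -0.1384, -0.9589], 'score': 0.61}, {'at': [-0.0185, -0.0481, -1.0543], 'score': 0.58}]
```

View pics/c11.png

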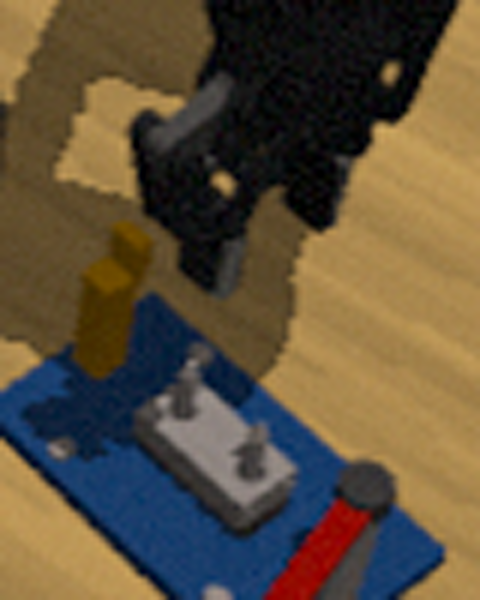

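Picture: both plates lie flat in a stack, pins through. Next is the keeper knob.

>>> arm_command --commands '[[[0.045,0.04,0.045,0,0],[0.045,0.08,0.09,0,0],[0.045,0.099,0.112,0,0],[0.045,0.099,0.112,0.03,0],[0.045,0.099,0.112,0.066,0],[0.045,0.099,0.112,0.066,0],[0.0,0.099,0.112,0.066,0],[0.0,0.099,0.112,0.066,0],[0.0,0.099,0.112,0.066,0],[0.0,0.099,0.112,0.066,0]]]' --newtons 30

```text
time_s: 31.7
ee_pos: [0.6261, 0.2894, 0.262]
tool_rot: [[0.168, 0.986, 0.004], [0.986, -0.168, 0.001], [0.002, 0.004, -1.0]]
wrist_force: [6.2, 0.9, 0.5]
gripper_width: 0.0126
```

```bash
python3 - <<'E'
from h import *
o=robot.get_obs(); print(o['gripper_width'],o['wrist_force'])
delta([.6265,.29,.108],-.169)
R=o['tool_rot'];g=o['ee_pos']+R@[0,0,.155]
h=np.array([.5104,.2798]); v=g[:2]-h; print(np.linalg.norm(v),np.arctan2(v[1],v[0]))
y=-.169; X=np.array([np.cos(y),np.sin(y)]);Y=np.array([-X[1],X[0]])
a0=np.arctan2(v@X,-v@Y); print('a0',a0); r=.118; h=g[:2]-r*v/np.linalg.norm(v); print('h used',h)
for a in np.r_[np.arange(a0,0,-.15),0,-.03]:
    p=np.array([*(.5*h+.5*np.array([.5104,.2798])+r*(np.sin(a)*X-np.cos(a)*Y)),g[2]]); print(round(a,2),(R.T@(p-g)).round(4))
E
```

```text
0.012640470593209035 [6.23409921 0.86934808 0.48329674]
g [0.6267 0.2896 0.107 ] jaw -0.1691 q6 32.4 -> shift [ 0.0004 -0.0003 -0.001 ] turn -0.0001 t 31.7
0.11673073507078463 0.08391283787875929
a0 1.8237091646736558
h used [0.5091352  0.27969362]
1.82 [0.0002 0.0006 0.    ]
1.67 [-0.0172  0.0037 -0.    ]
1.52 [-0.0349  0.0042 -0.0001]
1.37 [-0.0525  0.0021 -0.0001]
1.22 [-0.0695 -0.0027 -0.0001]
1.07 [-0.0856 -0.0099 -0.0002]
0.92 [-0.1005 -0.0195 -0.0003]
0.77 [-0.1138 -0.0312 -0.0003]
0.62 [-0.1252 -0.0447 -0.0004]
0.47 [-0.1344 -0.0598 -0.0005]
0.32 [-0.1412 -0.0761 -0.0006]
0.17 [-0.1456 -0.0932 -0.0006]
0.02 [-0.1473 -0.1108 -0.0007]
0.0 [-0.1474 -0.1136 -0.0007]
-0.03 [-0.1473 -0.1172 -0.0007]
```

>>> arm_command --commands '[[[0.0,-0.017,0.0035,0,0],[0.0,-0.035,0.004,0,0],[0.0,-0.0525,0.002,0,0],[0.0,-0.0695,-0.0025,0,0],[0.0,-0.0855,-0.01,0,0],[0.0,-0.1005,-0.0195,0,0],[0.0,-0.114,-0.031,0,0],[0.0,-0.125,-0.0445,0,0],[0.0,-0.1345,-0.06,0,0],[0.0,-0.1345,-0.06,0,0]]]'

```text
time_s: 32.95
ee_pos: [0.5436, 0.1646, 0.2619]
tool_rot: [[0.17, 0.985, 0.004], [0.985, -0.17, -0.004], [-0.003, 0.005, -1.0]]
wrist_force: [6.1, -21.5, 7.1]
gripper_width: 0.013
```

>>> arm_command --commands '[[[0.0,-0.007,-0.0165,0,0],[0.0,-0.011,-0.0335,0,0],[0.0,-0.0125,-0.045,0,0],[0.0,-0.013,-0.053,0,0],[0.0,-0.013,-0.0575,0,0],[0.0,-0.013,-0.0575,0,0]]]'

```text
time_s: 33.7
ee_pos: [0.4866, 0.1628, 0.262]
tool_rot: [[0.169, 0.986, 0.012], [0.986, -0.169, -0.0], [0.002, 0.012, -1.0]]
wrist_force: [37.5, -6.2, -9.1]
gripper_width: 0.0125
```

```bash
python3 - <<'E'
from h import *
o=robot.get_obs(); print(o['gripper_width'],o['wrist_force'])
R=o['tool_rot'];g=o['ee_pos']+R@[0,0,.155]
y=-.169; X=np.array([np.cos(y),np.sin(y)]);Y=np.array([-X[1],X[0]])
v=g[:2]-[.5104,.2798]; print(g,np.linalg.norm(v),np.arctan2(v@X,-v@Y))
robot.read_camera('scene');spot('scene','keeper_knob')
E
```

```text
0.012469732855390938 [37.49932114 -6.22868438 -9.07475476]
[0.48848622 0.16275749 0.10704063] 0.11907629436083324 -0.01608635389480292
scene keeper_knob 0.67 [0.4859 0.1629 0.1102] px [331. 205.]
scene keeper_knob 0.44 [ 0.433   0.0294 -0.0023] px [299. 196.]
```

>>> arm_command --commands '[[[0.0,0,0.0025,0,0],[0.03,0,0.0025,0,0],[0.045,0,0.0025,0,0],[0.045,0,0.0025,0,0],[0.045,0,0.0025,-0.04,0],[0.045,0,0.0025,-0.1,0],[0.045,0,0.0025,-0.1,0]]]'

```text
time_s: 34.67
ee_pos: [0.4875, 0.1634, 0.3647]
tool_rot: [[0.168, 0.986, 0.007], [0.986, -0.168, 0.002], [0.003, 0.006, -1.0]]
wrist_force: [0.2, -0.3, -0.2]
gripper_width: 0.0448
```

>>> arm_command --commands '[[[0.05,-0.04,0,0,-0.18],[0.05,-0.08,0,0,-0.36],[0.05,-0.12,0,0,-0.54],[0.05,-0.16,0,0,-0.72],[0.05,-0.2,0,0,-0.9],[0.05,-0.25,0,0,-1.08],[0.05,-0.3,-0.02,0,-1.26],[0.05,-0.357,-0.022,0,-1.44],[0.05,-0.357,-0.022,0,-1.62],[0.05,-0.357,-0.022,0,-1.674]]]'

```text
time_s: 35.92
ee_pos: [0.4051, -0.1859, 0.3591]
tool_rot: [[-0.998, 0.063, -0.001], [0.063, 0.998, 0.0], [0.001, 0.0, -1.0]]
wrist_force: [0.5, 0.2, -0.7]
gripper_width: 0.05
```

```bash
python3 - <<'E'
from h import *
o=robot.get_obs(); print(o['gripper_width'],o['wrist_force'])
robot.read_camera('scene');spot('scene','keeper_knob','plate1','lug','tray','carton','keeper_hinge')
im=robot.read_camera('top');spot('top','keeper_knob','keeper_hinge','lug')
f=lambda i,a,b,c,d,s:cv2.resize(i[b:d,a:c,::-1],None,fx=s,fy=s,interpolation=cv2.INTER_CUBIC)
i2=robot.read_camera('scene')
cv2.imwrite('pics/c12.png',np.hstack([f(i2,190,110,390,270,2.5),f(im,130,170,250,250+16,2.5*1.0)[:400]]) if 0 else f(i2,190,110,390,270,4))
delta([.410,-.1863,.1],-.066+np.pi/2)
E
```

```text
0.05001418339783551 [ 0.45382951  0.1943716  -0.72124237]
scene keeper_knob 0.56 [0.4858 0.1618 0.1121] px [330. 204.]
scene plate1 0.8 [0.4992 0.2078 0.0301] px [339. 239.]
scene plate1 0.48 [0.4964 0.2121 0.0251] px [341. 240.]
scene plate1 0.4 [0.495  0.2077 0.0221] px [339. 240.]
scene lug 0.58 [ 0.4087 -0.1829  0.0367] px [249. 147.]
scene tray 0.81 [ 0.5141 -0.1934  0.0039] px [222. 171.]
scene carton 0.84 [ 0.306  -0.2827 -0.0021] px [250. 127.]
scene carton 0.83 [0.4974 0.0298 0.005 ] px [283. 207.]
scene keeper_hinge 0.78 [0.5119 0.2764 0.0781] px [363. 247.]
top keeper_knob 0.78 [0.4888 0.166  0.1085] px [184. 210.]
top keeper_knob 0.68 [0.499  0.0284 0.0025] px [238. 211.]
top keeper_hinge 0.65 [0.5134 0.2829 0.0721] px [142. 203.]
g [ 0.4056 -0.1848  0.2048] jaw 1.5048 q6 -114.0 -> shift [-0.0045 -0.0012  0.1048] turn 0.0 t 36.52
```

View pics/c12.png

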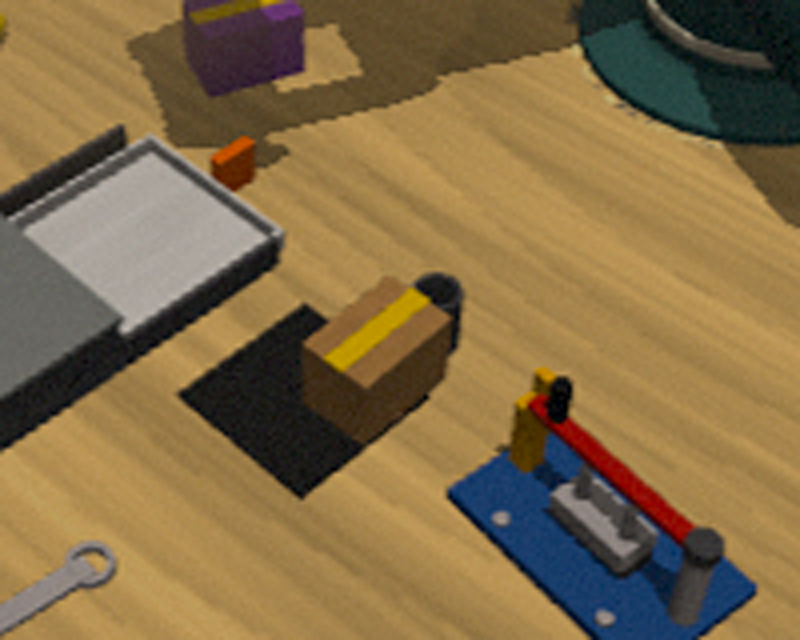

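Picture: the keeper bar (540,400 to 690,540) sits in the yellow catch over the pins, with the plates stacked below it. The tray is empty and the carton stands at (380,350). Next: grip the lug and push the tray home.

>>> arm_command --commands '[[[0.05,-0.002,-0.001,0.06,0],[0.05,-0.002,-0.001,0.12,0],[0.05,-0.002,-0.001,0.165,0],[0.05,-0.002,-0.001,0.179,0],[0.05,-0.002,-0.001,0.179,0],[0.0,-0.002,-0.001,0.179,0],[0.0,-0.002,-0.001,0.179,0],[0.0,-0.002,-0.001,0.179,0],[0.0,-0.002,-0.001,0.179,0],[0.0,-0.002,-0.001,0.177,0]]]' --newtons 40

```text
time_s: 37.78
ee_pos: [0.4076, -0.1861, 0.1835]
tool_rot: [[-0.998, 0.066, 0.001], [0.066, 0.998, -0.0], [-0.001, -0.0, -1.0]]
wrist_force: [-0.4, 0.3, -1.6]
gripper_width: 0.011
```

>>> arm_command --commands '[[[0.0,-0.01,0,0,0],[0.0,-0.03,0,0,0],[0.0,-0.05,0,0,0],[0.0,-0.07,0,0,0],[0.0,-0.09,0,0,0],[0.0,-0.11,0,0,0],[0.0,-0.13,0,0,0],[0.0,-0.145,0,0,0],[0.0,-0.148,0,0,0],[0.0,-0.148,0,0,0]]]'

```text
time_s: 39.02
ee_pos: [0.5552, -0.1957, 0.1827]
tool_rot: [[-0.998, 0.066, 0.0], [0.066, 0.998, -0.0], [-0.0, -0.0, -1.0]]
wrist_force: [1.0, 1.1, -0.5]
gripper_width: 0.0115
```

```bash
python3 - <<'E'
from h import *
o=robot.get_obs(); print(o['gripper_width'],o['wrist_force'])
robot.read_camera('scene');spot('scene','lug','carton')
delta([.563,-.1943,.026],-.066+np.pi/2)
E
```

```text
0.011513570649538849 [ 0.9674676   1.06241704 -0.54810289]
scene lug 0.43 [ 0.5544 -0.196   0.0368] px [210. 170.]
scene carton 0.64 [ 0.3044 -0.2837 -0.001 ] px [250. 126.]
scene carton 0.58 [0.4964 0.0264 0.0081] px [283. 206.]
g [ 0.5548 -0.1958  0.0279] jaw 1.5049 q6 -108.1 -> shift [-0.0081  0.002   0.0019] turn 0.0001 t 39.17
```

>>> arm_command --commands '[[[0.0,-0.004,0,0,0],[0.0,-0.008,0,0,0],[0.0,-0.009,0,0,0],[0.0,-0.009,0,0,0]]]'

```text
time_s: 39.67
ee_pos: [0.5643, -0.1964, 0.1828]
tool_rot: [[-0.998, 0.066, 0.0], [0.066, 0.998, -0.0], [-0.0, -0.0, -1.0]]
wrist_force: [-0.1, 0.5, -0.1]
gripper_width: 0.011
```

>>> arm_command --commands '[[[0.0,-0.001,0,0,0],[0.0,-0.002,0,0,0],[0.0,-0.002,0,0,0]]]'

```text
time_s: 40.05
ee_pos: [0.5663, -0.1965, 0.1828]
tool_rot: [[-0.998, 0.066, 0.0], [0.066, 0.998, -0.0], [-0.0, 0.0, -1.0]]
wrist_force: [1.3, 0.4, -0.5]
gripper_width: 0.0116
```

>>> arm_command --commands '[[[0.0,-0.001,0,0,0],[0.0,-0.002,0,0,0],[0.0,-0.002,0,0,0]]]'

```text
time_s: 40.42
ee_pos: [0.5683, -0.1966, 0.1828]
tool_rot: [[-0.998, 0.066, 0.0], [0.066, 0.998, -0.0], [-0.0, -0.0, -1.0]]
wrist_force: [0.7, 0.6, -1.2]
gripper_width: 0.0112
```

>>> arm_command --commands '[[[0.0,-0.001,0,0,0],[0.0,-0.002,0,0,0],[0.0,-0.002,0,0,0]]]'

```text
time_s: 40.8
ee_pos: [0.5703, -0.1968, 0.1828]
tool_rot: [[-0.998, 0.066, 0.0], [0.066, 0.998, -0.0], [-0.0, -0.0, -1.0]]
wrist_force: [0.3, -0.0, -1.5]
gripper_width: 0.0116
```

```bash
python3 - <<'E'
from h import *
o=robot.get_obs(); print(o['gripper_width'],o['wrist_force'])
robot.read_camera('scene');spot('scene','lug','shelf'); robot.read_camera('scene');spot('scene','lug','shelf','carton')
im=robot.read_camera('scene');h=cv2.cvtColor(im,cv2.COLOR_RGB2HSV)[150:195,180:225];m=(h[...,0]<12)&(h[...,1]>170)&(h[...,2]>120);ys,xs=np.nonzero(m);print(len(xs),xs.min()+180,xs.max()+180,ys.min()+150,ys.max()+150)
for tx in(-.114,-.1):
  for zz in(.02,.038): print(tx,zz,pix('scene',[.5703-(.105+tx)*-1*0+0.105+tx,-.1966,zz]).round(1))
E
```

```text
0.011580969110990658 [ 0.26018993 -0.00807328 -1.48827664]
scene shelf 0.71 [ 0.5863 -0.1959  0.0493] px [201. 173.]
scene shelf 0.72 [ 0.5876 -0.1962  0.0512] px [200. 172.]
scene shelf 0.33 [0.5109 0.2766 0.0739] px [363. 248.]
scene carton 0.81 [ 0.3043 -0.2801 -0.0021] px [251. 127.]
scene carton 0.67 [0.4972 0.0289 0.0072] px [283. 206.]Traceback (most recent call last):
  File "<stdin>", line 4, in <module>
    return umr_minimum(a, axis, None, out, keepdims, initial, where)
ValueError: zero-size array to reduction operation minimum which has no identity
```

>>> arm_command --commands '[[[0.03,0,0,0,0],[0.05,0,0,0,0],[0.05,0,0,0,0],[0.05,0,0,-0.05,0],[0.05,0,0,-0.1,0],[0.05,0.02,0.03,-0.15,0],[0.05,0.04,0.09,-0.15,0],[0.05,0.04,0.15,-0.15,0],[0.05,0.04,0.2,-0.15,-0.066]]]'

```text
time_s: 42.32
ee_pos: [0.5429, 0.0074, 0.3333]
tool_rot: [[-1.0, -0.002, 0.001], [-0.002, 1.0, 0.0], [-0.001, 0.0, -1.0]]
wrist_force: [-0.2, -0.8, -0.2]
gripper_width: 0.05
```

```bash
python3 - <<'E'
from h import *
i1=robot.read_camera('scene');spot('scene','lug','carton','tray','rack','offcut')
i2=robot.read_camera('top');spot('top','lug','carton','offcut')
f=lambda i,a,b,c,d,s:cv2.resize(i[b:d,a:c,::-1],None,fx=s,fy=s,interpolation=cv2.INTER_CUBIC)
cv2.imwrite('pics/c13.png',np.hstack([f(i1,185,140,315,240,3),f(i2,230,155,360,255,3)]))
delta([.4965,.0285,.12],np.pi/2)
for m in robot.masks_of('top','carton'):
    r=m['region'];ys,xs=np.nonzero(r);print(m['score'],xs.mean(),ys.mean())
    if xs.mean()<300:
        h=cv2.cvtColor(i2,cv2.COLOR_RGB2HSV);t=r&(h[...,0]>22)&(h[...,0]<35)&(h[...,1]>170);ys,xs=np.nonzero(t);P_=np.array([ray('top',(x,y),.062)[:2] for x,y in zip(xs,ys)],np.float32);print(len(xs),cv2.minAreaRect(P_*1000))
E
```

```text
scene lug 0.47 [ 0.5694 -0.1975  0.0358] px [205. 173.]
scene carton 0.81 [0.4983 0.028  0.0088] px [283. 206.]
scene carton 0.63 [ 0.3033 -0.2821 -0.0019] px [251. 126.]
scene tray 0.52 [0.4978 0.2065 0.0315] px [339. 238.]
scene rack 0.6 [ 5.870e-01 -2.003e-01 -2.000e-04] px [202. 184.]
scene rack 0.18 [0.4892 0.1642 0.111 ] px [330. 206.]
scene offcut 0.57 [4.305e-01 2.930e-02 2.000e-04] px [299. 195.]
top lug 0.65 [ 0.5699 -0.1996  0.0379] px [319. 184.]
top carton 0.82 [ 4.972e-01  2.770e-02 -1.000e-04] px [238. 212.]
top carton 0.63 [ 0.306  -0.2808  0.0021] px [350. 280.]
top carton 0.5 [ 0.5837 -0.1989  0.0522] px [320. 178.]
top offcut 0.24 [0.4961 0.2089 0.0201] px [173. 212.]
g [0.5434 0.0045 0.1778] jaw 1.5695 q6 -92.1 -> shift [0.0469 0.0239 0.0578] turn -0.0013 t 42.83
0.95 352.2148148148148 280.42345679012345
0.73 237.04269662921348 204.3123595505618
107 ((511.4292297363281, 28.07225227355957), (16.253353118896484, 54.82577896118164), 89.93205261230469)
```

View pics/c13.png

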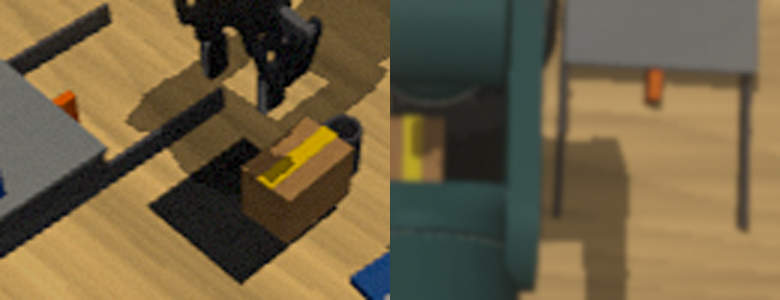

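Picture: the tray is home with only the lug showing (scene crop 65,105; top crop 653,85), and the pinch point is at rack x of about −15.5 mm. The carton stands upright at scene crop (300,180). Now I fetch the carton.

>>> arm_command --commands '[[[0.085,0.046,0.0235,0,0],[0.085,0.046,0.0235,0.04,0],[0.085,0.046,0.0235,0.08,0],[0.085,0.046,0.0235,0.12,0],[0.085,0.046,0.0235,0.138,0],[0.085,0.046,0.0235,0.138,0],[0.05,0.046,0.0235,0.138,0],[0.05,0.046,0.0235,0.138,0],[0.05,0.046,0.0235,0.138,0],[0.05,0.046,0.0235,0.138,0]]]' --newtons 50

```text
time_s: 44.12
ee_pos: [0.4979, 0.0289, 0.1965]
tool_rot: [[-1.0, -0.0, 0.003], [-0.0, 1.0, -0.0], [-0.003, -0.0, -1.0]]
wrist_force: [-0.1, -0.1, 6.1]
gripper_width: 0.0556
```

>>> arm_command --commands '[[[0.05,0,0,0,0],[0.05,0,0,-0.02,0],[0.05,0,0,-0.05,0],[0.05,0,0,-0.08,0],[0.05,0,0,-0.08,0],[0.05,0,0,-0.08,0]]]'

```text
time_s: 44.88
ee_pos: [0.4971, 0.0289, 0.2738]
tool_rot: [[-1.0, -0.0, -0.001], [-0.0, 1.0, 0.0], [0.001, 0.0, -1.0]]
wrist_force: [0.3, -0.6, -3.8]
gripper_width: 0.0554
```

```bash
python3 - <<'E'
from h import *
o=robot.get_obs(); print(o['gripper_width'],o['wrist_force'],o['ft_torque'])
robot.read_camera('scene');spot('scene','carton','offcut')
delta([.492,-.2,.12],np.pi/2-.066)
E
```

```text
0.05537206391325292 [ 0.34704463 -0.5624003  -3.82716983] [-0.01137202  0.04222308  0.06543311]
scene carton 0.98 [ 0.3022 -0.2811 -0.0022] px [251. 126.]
scene carton 0.88 [0.4946 0.0252 0.0809] px [283. 186.]
scene offcut 0.71 [ 4.315e-01  2.770e-02 -4.000e-04] px [298. 195.]
scene offcut 0.53 [0.4869 0.1629 0.1085] px [330. 206.]
g [0.4969 0.0289 0.1185] jaw 1.571 q6 -89.6 -> shift [ 0.0049 -0.2289 -0.0015] turn 0.0662 t 45.02
```

>>> arm_command --commands '[[[0.05,0,-0.03,0,0],[0.05,0,-0.07,0,0.02],[0.05,0,-0.11,0,0.04],[0.05,0.005,-0.15,0,0.066],[0.05,0.005,-0.19,0,0.066],[0.05,0.005,-0.22,0,0.066],[0.05,0.005,-0.229,0,0.066],[0.05,0.005,-0.229,0,0.066],[0.05,0.005,-0.229,0.02,0.066],[0.05,0.005,-0.229,0.04,0.066]]]'

```text
time_s: 46.28
ee_pos: [0.4923, -0.1992, 0.2329]
tool_rot: [[-0.998, 0.065, -0.001], [0.065, 0.998, 0.0], [0.001, 0.0, -1.0]]
wrist_force: [0.6, -0.0, -4.0]
gripper_width: 0.0555
```

```bash
python3 - <<'E'
from h import *
o=robot.get_obs(); print(o['gripper_width'],o['wrist_force'],o['ft_torque'])
robot.read_camera('scene');spot('scene','carton')
delta([.492,-.2,.04],np.pi/2-.066)
E
```

```text
0.0554822622037292 [ 0.57218092 -0.00631688 -3.99216665] [ 0.01298665 -0.00297565  0.02633574]
scene carton 0.96 [ 0.301  -0.2828 -0.0005] px [251. 126.]
scene carton 0.72 [ 0.4867 -0.1989  0.0415] px [226. 156.]
scene carton 0.29 [0.4902 0.1634 0.1105] px [330. 206.]
g [ 0.4911 -0.1989  0.0762] jaw 1.5057 q6 -111.1 -> shift [-0.0011 -0.0011  0.0362] turn 0.0009 t 46.38
```

>>> arm_command --commands '[[[0.05,0,0,0.015,0],[0.05,0,0,0.03,0],[0.05,0,0,0.036,0],[0.05,0,0,0.038,0],[0.05,0,0,0.038,0],[0.085,0,0,0.037,0],[0.085,0,0,0.037,0],[0.085,0,0,0.037,0],[0.085,0,0,-0.02,0],[0.085,0,0,-0.07,0]]]'

```text
time_s: 47.62
ee_pos: [0.4923, -0.2, 0.3065]
tool_rot: [[-0.998, 0.066, -0.0], [0.066, 0.998, 0.0], [0.0, 0.0, -1.0]]
wrist_force: [0.5, -0.8, -0.1]
gripper_width: 0.0849
```

>>> arm_command --commands '[[[0.085,0,0,-0.05,0],[0.085,0,0,-0.11,0],[0.085,0,0.06,-0.11,0],[0.085,0,0.12,-0.11,0],[0.085,0,0.18,-0.11,0],[0.085,0,0.2,-0.11,0],[0.085,0,0.2,-0.11,0]]]'

```text
time_s: 48.5
ee_pos: [0.5055, 0.0007, 0.415]
tool_rot: [[-0.998, 0.063, 0.0], [0.063, 0.998, 0.0], [-0.0, 0.0, -1.0]]
wrist_force: [-0.0, -0.5, -0.6]
gripper_width: 0.0851
```

```bash
python3 - <<'E'
from h import *
i1=robot.read_camera('scene');spot('scene','carton','lug','keeper_knob','plate1','offcut','wrench','shelf')
i2=robot.read_camera('top');spot('top','carton','lug','offcut','wrench')
f=lambda i,a,b,c,d,s:cv2.resize(i[b:d,a:c,::-1],None,fx=s,fy=s,interpolation=cv2.INTER_CUBIC)
cv2.imwrite('pics/c14.png',np.vstack([f(i1,170,110,400,280,3),]))
print(robot.get_obs()['time_s'],robot.get_obs()['wrist_force'])
E
```

```text
scene carton 0.61 [ 0.3045 -0.2841 -0.0022] px [250. 126.]
scene lug 0.45 [ 0.5703 -0.1988  0.0385] px [205. 172.]
scene keeper_knob 0.61 [0.4864 0.1638 0.1118] px [331. 205.]
scene plate1 0.76 [0.5009 0.2104 0.0317] px [339. 240.]
scene plate1 0.66 [ 0.5836 -0.2009 -0.0016] px [202. 184.]
scene plate1 0.51 [0.4959 0.2081 0.0219] px [339. 240.]
scene plate1 0.41 [0.4967 0.2112 0.0258] px [340. 240.]
scene offcut 0.59 [ 4.322e-01  2.690e-02 -2.000e-04] px [298. 195.]
scene wrench 0.49 [ 0.585  -0.1993 -0.0014] px [202. 185.]
scene shelf 0.61 [ 0.5849 -0.199   0.0519] px [200. 171.]
top carton 0.95 [ 0.3074 -0.279  -0.0008] px [349. 280.]
top carton 0.93 [ 0.4917 -0.2013 -0.0014] px [319. 214.]
top carton 0.48 [ 0.4309  0.0285 -0.0021] px [238. 235.]
top lug 0.54 [ 0.5662 -0.2014  0.0382] px [320. 185.]
top lug 0.4 [0.4891 0.1669 0.1097] px [183. 210.]
top offcut 0.61 [ 0.4321  0.0307 -0.0044] px [237. 235.]
top wrench 0.54 [ 0.7863 -0.0179  0.0032] px [253. 114.]
top wrench 0.15 [ 0.4334  0.0287 -0.0034] px [237. 235.]
49.15 [-0.04131794  1.10731375 -0.18927976]
```

View pics/c14.png

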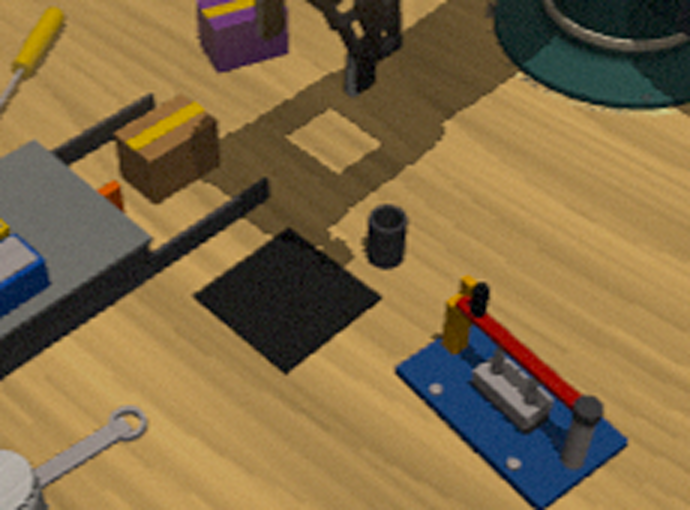

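The carton (165,145) stands upright between the cheeks and the tray is home. The keeper is in its catch (470,300) over the stack (510,395). The offcut (387,235) and wrench are untouched. Handing in.

```bash
python3 -c "
from station import robot; print(robot.sign_off())"
```

```text
the job is handed in; nothing more can be done
None
```

The whole job was carried out in the order asked and handed in at about 49 s. No verdict was reported.

**What I did**
- The brown taped carton went onto the mat and the tray was drawn out by its lug. It held two plates.
- Both plates were threaded over the pins, and the keeper was swung to its stop.
- The tray was pushed back, and the carton was stood between the cheeks again.

**Last checks**
- **Plates and keeper:** the last close views showed both plates flat in a stack. The keeper bar is in the catch, pressed home with 37 N, and the knob is where it belongs when closed, within 2 to 5 mm.
- **Tray:** its origin is at about rack x 86 mm. Flush against the back wall would be 88 mm, and I never felt it touch. The two cameras' lug readings differ by about 4 mm.
- **Carton:** it stands upright at about (0.492, −0.201). In the last pictures only the top camera's network found it there. The scene network missed it, but the scene picture shows it standing in place.
- **Offcut and wrench:** the offcut is where it was. Top-camera readings put the wrench within about 5 mm of its start; the scene network's last wrench reading was a false hit on the rack.

**What went wrong along the way**
- One mistyped row jerked the tray while I was releasing the lug. No harm was seen: the tray ended about 5 to 10 mm further in and the plates still lay flat in it.
- The carton was knocked part-way off the mat mid-run. I left it there until the final move.
- One picture I viewed was 800 × 640, slightly over the size limit.

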